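# Span check of a bench balance with stacked check weights

### The job

Run the balance's span check: with the cover still on, press the large round key to zero it, then lift the cover plate off its pins and lay it flat in the middle of the rubber mat. Stack the check weights flat on the pan between the four posts, the solid base first, then every ring that is out, the knobbed top last, and seat the cover fully back on its two pins. Then press fully and release, one at a time, the square key, the bar key and the round key; never press the small key, press neither square nor bar key before the cover is back, and leave the other things on the bench where they are.

Things in the scene. Friction and masses are not known exactly. Their poses are not given: they have to be found in the camera images.
- balance: White bench balance, fixed, 270 (x) by 230 (y) mm, front deck 50 mm high. Origin: centre of underside; x front to back, y to its left, z up; yaw varies. Keys in a row along y, 98 mm in front of the origin, 52 mm apart, order varies. Behind: the weighing well, open at front and back, between two cheeks (110 mm long in x, 30 thick, tops 136 mm up, inner faces 144 mm apart).
- well (a point): Centre of the top of the steel pan in the well, 54 mm above the bench, where the stack stands; axes as the balance's. Four fixed posts, 12 mm in diameter with tapered tips, rise 66 mm above it, 25.5 mm from the centre in x and in y: a 56 mm weight has 2 mm of play all round. Fingers fit between the posts in front of and behind a weight (gripped along the balance's x).
- seat (a point): Point midway between the tops of the two cheeks, 82 mm above point well; the origin of the seated cover coincides with it. Axes as the balance's. Each cheek top carries an upright pin, 8 mm in diameter, 13 mm tall with a tapered tip, 87 mm from this point along y, one to each side.
- cover: Loose aluminium cover plate 120 (x) by 204 (y) by 6 mm, about 0.25 kg; 12 mm square holes, 87 mm either side of its centre along y, drop over the pins. In its middle a black grip rib, 14 mm thick (x), 70 mm long (y), its top 40 mm above the plate's underside. Origin: centre of the underside, z up. It starts seated on the balance; either way round fits.
- mat: Black rubber mat 200 (x) by 250 (y) by 2 mm on the bench, fixed. Origin: centre of its underside, x and y along its edges.
- base: Solid plain steel weight, a disc of 56 mm diameter and 18 mm high, 0.34 kg. Origin: centre of its underside, z up. The bottom of the stack.
- top: Steel top weight: disc of 56 mm diameter, 8 mm high, with a knob 14 mm in diameter and 14 mm tall in the middle of its top, 0.17 kg. Origin: centre of its underside, z up.
- key_round (a joint): Key joint on the balance, m: 0 up, 0.005 fully down (spring return, about 4 N fully down; it counts as pressed beyond 0.0035). The large round key, 26 mm in diameter.
- key_square (a joint): Key joint on the balance, m: 0 up, 0.005 fully down (spring return, about 4 N fully down; it counts as pressed beyond 0.0035). The square key, 25 by 25 mm.
- key_bar (a joint): Key joint on the balance, m: 0 up, 0.005 fully down (spring return, about 4 N fully down; it counts as pressed beyond 0.0035). The bar key, 36 mm long (balance x) and 12 mm wide.
- key_small (a joint): Key joint on the balance, m: 0 up, 0.005 fully down (spring return, about 4 N fully down; it counts as pressed beyond 0.0035). The small round key, 12 mm in diameter: standby, not to be pressed.
- ring_a: Plain steel ring weight, 56 mm outside diameter, 24 mm hole, 12 mm high, 0.15 kg, lying on the bench. Origin: centre of its underside, z up. May be absent: from one to three rings are out.
- ring_b: Plain steel ring weight, 56 mm outside diameter, 24 mm hole, 12 mm high, 0.15 kg, lying on the bench. Origin: centre of its underside, z up. May be absent: from one to three rings are out.
- ring_c: Plain steel ring weight, 56 mm outside diameter, 24 mm hole, 12 mm high, 0.15 kg, lying on the bench. Origin: centre of its underside, z up. May be absent: from one to three rings are out.
- key_round_top (a point): Centre of the top face of that key (when up, about 12 mm above the balance's front deck); it moves down with the key.
- key_square_top (a point): Centre of the top face of that key (when up, about 12 mm above the balance's front deck); it moves down with the key.
- key_bar_top (a point): Centre of the top face of that key (when up, about 12 mm above the balance's front deck); it moves down with the key.
- key_small_top (a point): Centre of the top face of that key (when up, about 12 mm above the balance's front deck); it moves down with the key.
- beaker: Bystander: glass beaker, 50 mm wide, 65 mm tall. Origin: centre of its underside.
- tip_box: Bystander: grey plastic box, 60 by 90 by 55 mm. Origin: centre of its underside.
- jar: Bystander: jar, 56 mm wide, 75 mm tall. Origin: centre of its underside.
- flask: Bystander: conical glass flask, 72 mm wide, 100 mm tall. Origin: centre of its underside.
- vial: Bystander: small bottle, 28 mm wide, 45 mm tall. Origin: centre of its underside.
Mind the look-alikes: they are no part of the job. Several things have the shape of the cover; the one meant has the colours described above.

How it is judged:
On the way, in this order (a step that is already met when the one before it is completed fails the run):
1. the round key has been pressed with the cover still on (value of joint key_round above 0.0035 m and horizontal distance between cover and seat below 0.006 m and z of cover in the frame of seat below 0.004 m and angle between cover's own z axis and vertical below 0.04 rad and angle between the y axis of cover and the y axis of seat, either way round below 0.06 rad), for 0.05 s.
2. the cover lies flat on the rubber mat (horizontal distance between cover and mat below 0.06 m and height (world z) of cover below 0.012 m and angle between cover's own z axis and vertical below 0.1 rad), for 0.2 s.
3. the solid base weight stands on the pan between the four posts (horizontal distance between base and well below 0.006 m and z of base in the frame of well between -0.004 and 0.004 m and angle between base's own z axis and vertical below 0.07 rad), for 0.2 s.
4. all the ring weights lie on the base between the posts (all of step 3 and horizontal distance between each of ring_a, ring_b, ring_c and well below 0.006 m and z of ring_a in the frame of well between 0.014 and 0.046 m and angle between each of ring_a, ring_b, ring_c's own z axis and vertical below 0.07 rad and z of ring_b in the frame of well between 0.014 and 0.046 m and z of ring_c in the frame of well between 0.014 and 0.046 m), for 0.2 s.
5. the knobbed top weight lies on the rings (all of step 4 and horizontal distance between top and well below 0.006 m and z of top in the frame of well between 0.026 and 0.058 m and angle between top's own z axis and vertical below 0.07 rad), for 0.2 s.
6. the cover is back on its pins, flat on the cheeks (horizontal distance between cover and seat below 0.006 m and z of cover in the frame of seat below 0.004 m and angle between cover's own z axis and vertical below 0.04 rad and angle between the y axis of cover and the y axis of seat, either way round below 0.06 rad), for 0.2 s.
7. the square key has been pressed (value of joint key_square above 0.0035 m), for 0.05 s.
8. then the bar key (value of joint key_bar above 0.0035 m), for 0.05 s.
9. then the round key again (value of joint key_round above 0.0035 m), for 0.05 s.
At the end, for the whole second after the job is handed in: Base on the pan (within 4 mm in height), every ring that is present on it and the top weight above all rings, all level (0.07 rad), within 6 mm of the well's centre and at rest; the cover on its pins, within 6 mm of the seat, down to 4 mm, level (0.04 rad) and square (0.06 rad); all keys up again (all of step 5 and all of step 6 and z of top in the frame of ring_a above 0.005 m and z of top in the frame of ring_b above 0.005 m and z of top in the frame of ring_c above 0.005 m and linear speed of each of base, ring_a, ring_b, ring_c, top, cover below 0.02 m/s and value of joint each of key_round, key_square, key_bar, key_small below 0.002 m); the robot touches nothing.
It fails at once if the small key (standby) is pressed (value of joint key_small above 0.003 m).
It fails at once if two keys are down at once (value of joint each of key_round, key_square above 0.0025 m or value of joint each of key_round, key_bar above 0.0025 m or value of joint each of key_round, key_small above 0.0025 m or value of joint each of key_square, key_bar above 0.0025 m or value of joint each of key_square, key_small above 0.0025 m or value of joint each of key_bar, key_small above 0.0025 m).
It fails at once if the square or bar key is pressed while the cover is off its pins or the top weight is not in the well (value of joint any of key_square, key_bar above 0.0025 m and not (horizontal distance between cover and seat below 0.006 m and z of cover in the frame of seat below 0.004 m and angle between cover's own z axis and vertical below 0.04 rad and angle between the y axis of cover and the y axis of seat, either way round below 0.06 rad and horizontal distance between top and well below 0.006 m and z of top in the frame of well between 0.026 and 0.058 m and angle between top's own z axis and vertical below 0.07 rad)).
It fails at once if a bystander is knocked over or pushed more than 60 mm (distance of any of beaker, tip_box, jar, flask, vial from where it was at the start of the episode above 0.06 m or angle between any of beaker, jar, flask, vial, tip_box's own z axis and vertical above 0.6 rad).
Of ring_a, ring_b, ring_c only 1 to 3 are there at a start; the rules pass over those that are not, and their reading is None.
At some moment in a run one of base, ring_a, ring_b, ring_c, top may be knocked a few centimetres aside while the robot is not near it.
Once in a run the grip may slacken for a moment while it holds something.
It also fails if it takes over 210 s, if anything falls off the work surface, if the arm or the gripper's body presses on something with over 40 N, if the wrist force passes 120 N, or if a joint passes its speed limit or range.

### The arm

A 6-joint arm with a two-finger parallel gripper is mounted at the origin on the work surface. World frame = base frame: x ahead of the robot, y to its left, z up, the work surface at z = 0. Lengths are in m, angles in rad, forces in N, time in s.
With the tool pointing down it reaches from about 0.35 to 0.975 m from the base axis. Payload 4.9 kg.
Tool frame: the origin (TCP) lies at the very end of the fingers, on their centre line; the grasp point (between the pads) lies 19 mm behind it (robot.grasp_offset is the distance from the TCP to the grasp point, in m); z points along the fingers, y is the line along which they close (so a half turn about z gives the same grasp; the last joint's range is limited). The gripper opens to 85 mm and grips with 20 to 120 N. Pads are 22 mm wide; open, the fingers measure 114 mm over their backs; the gripper's body (76 mm by 85 mm) begins 54 mm behind the grasp point. The pads swing forward as they close: fully open they stand 13 mm farther back than shut.
Start: joints at [-1.443, 0.053, 1.613, -0, 1.476, -0.119], TCP at [0.153, -0.606, 0.231] pointing down, gripper open.
Joint ranges: [-3.01, 3.01], [-1.01, 2.22], [0.06, 2.58], [-1.02, 4.17], [0.09, 2.62], [-3.14, 3.14]. Speed limits (rad/s): [2.57, 2.57, 3.14, 3.14, 3.14, 3.14].

### API

Orientations are given as [roll, pitch, yaw] about the fixed x, y, z axes, in that order (R = Rz(yaw) Ry(pitch) Rx(roll)).
In Python, from bench import monitor, vision, close_job, robot gives the robot as it stands.
- The arm moves only by the tool arm_command, never from a script. Its argument "commands" is a list that holds one entry, the list of rows, each a list of 7 numbers: the shift along the tool's x, y, z in m, then the turn, a rotation vector about the tool's x, y, z in degrees, then the closure, from -1 (fully open) to 1 (shut). A call has 1 to 10 rows; each row is the pose to reach, as a shift and turn from the pose commanded when the call began, along the tool's axes at that moment; what a row does not reach only later rows make up. A row lasts 1/10 s, in which the tool goes at most 50 mm and 8.59 degrees, less where a joint would pass 70% of its speed; a pose out of reach is approached as far as the arm can. A call with a gripper value outside its range is refused whole. The fingers move at their own pace and stop on an object; "force" is the grip in N (left out, the last holds). Time passes only in rows, so rows that repeat a pose let the fingers close. It gives the time, the measured TCP pose, the force, the opening and the grip force at its end, in the units of the state.
- monitor.sense(): the state, without advancing time (a new reading comes with each control period).
- vision.capture(name): name is "side" or "top"; returns the picture (420x560x3 uint8, red, green, blue); there is no depth.
- vision.camera_model(name): a dict with "fovy" (degrees; the focal length in pixels is half the picture's height over the tangent of half this angle, whatever the lens; pixels are square), "cx", "cy" (the principal point, pixels), "xyz" and "rotation" of the camera in the world. Camera axes: x right, y down, z forward; pixel columns grow to the right and rows downward; lengths in m; the calibration is good to about 2 mm. A picture is of the moment at which its call begins. camera_model takes no time and is no camera call.
- close_job(): hands the job in; it is judged then, once.
The state is a dict: "time": time; "qpos": joint angles; "qvel": joint speeds; "joint_torque": joint torques, N m; "ee_pos": TCP position; "ee_rot": TCP orientation; "contact_force": force on the tool from outside, world axes, zero at the start; "wrist_torque": the same for the moment, N m; "grip_width": finger opening in m; "finger_force": force on a finger pad.
Only numpy, scipy, OpenCV 4.12 (cv2) and the standard library are available. Lean on these libraries where they do the work, as an engineer would, in place of code of your own. Each camera call takes 0.05 s, during which the arm holds its last target. There are 200 camera calls.

## Working session

There is one attempt and no reset: what is moved stays moved. The work goes in short steps, Python scripts to look and compute and a tool call to move; the robot and the scene stay as the last step left them, time stands still between calls to the robot, and variables do not carry over. Pictures are saved under pics/ and viewed, at most 14 in all, crops included, and the job is handed in when it is done.

Besides the shell and the picture viewer there is one more tool, called after "Emit:" in YAML: its name, and indented under it one key for each argument. arm_command: Moves the arm, as the interface text tells. Its arguments: {"type":"object","properties":{"commands":{"type":"array","items":{"type":"array","items":{"type":"array","items":{"type":"number"}}}},"force":{"type":"number"}},"required":["commands"]}

```bash
mkdir -p pics; ls
cat > h.py <<'E'
import numpy as np, cv2
from bench import monitor, vision, robot
from scipy.spatial.transform import Rotation as R
def cap(cam,fn=None):
    im=vision.capture(cam)
    if fn: cv2.imwrite('pics/'+fn,im[:,:,::-1])
    return im
def ray(cam,uv):
    m=vision.camera_model(cam); f=210/np.tan(np.radians(m['fovy'])/2)
    Rm=np.array(m['rotation'])
    d=Rm@np.array([(uv[0]-m['cx'])/f,(uv[1]-m['cy'])/f,1])
    return np.array(m['xyz']),d
def onz(cam,uv,z):
    o,d=ray(cam,uv); return o+d*(z-o[2])/d[2]
def proj(cam,p):
    m=vision.camera_model(cam); f=210/np.tan(np.radians(m['fovy'])/2)
    c=np.array(m['rotation']).T@(np.array(p)-m['xyz'])
    return f*c[0]/c[2]+m['cx'],f*c[1]/c[2]+m['cy']
E
python3 - <<'E'
from h import *
for c in('top','side'):
    print(vision.camera_model(c)); im=cap(c)
    cv2.imwrite(f'pics/{c}0.png',im[:,:,::-1]); 
    cv2.imwrite(f'pics/{c}0b.png',cv2.resize(im[:,:,::-1],(784,588),interpolation=cv2.INTER_CUBIC))
print(monitor.sense())
E
```

```text
pics
{'fovy': 42.14045522929505, 'cx': 282.58716269483375, 'cy': 203.65377993888433, 'xyz': array([ 0.18531742, -0.06383081,  1.63210772]), 'rotation': array([-2.96628572,  0.00323272, -1.56236843])}
{'fovy': 43.225918883718776, 'cx': 276.2986375017812, 'cy': 203.6922515169908, 'xyz': array([0.02148433, 1.10802477, 0.79160725]), 'rotation': array([-2.07892782,  0.00787861, -2.78665694])}
{'time': 0.1, 'qpos': array([-1.44298593e+00,  5.32938207e-02,  1.61415997e+00,  7.70690670e-06,
        1.47603932e+00, -1.19035780e-01]), 'qvel': array([-0.00041765, -0.00184182, -0.00353055, -0.0014827 ,  0.00034873,
        0.00040674]), 'joint_torque': array([-1.56442275e-03, -3.94906569e+01, -3.71362317e+01, -2.36736978e-04,
        3.98070508e-03, -2.09399751e-06]), 'ee_pos': array([ 0.15262378, -0.60548488,  0.23018218]), 'ee_rot': array([-3.13970656e+00, -2.33303969e-04,  2.46845217e-01]), 'contact_force': array([-0.23039943,  0.68709769, -0.99672863]), 'wrist_torque': array([ 0.03454674, -0.04279407, -0.01118204]), 'finger_force': 0.0, 'grip_width': 0.08553947683059654}
```

View pics/top0b.png

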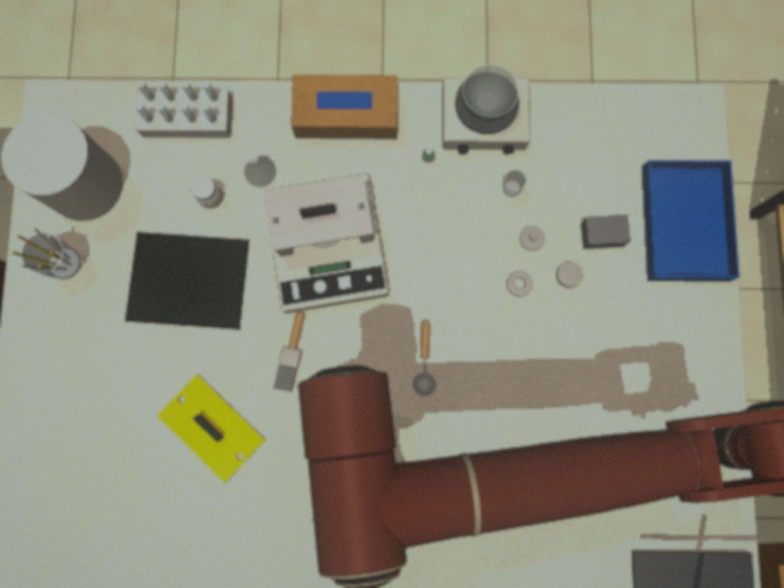

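View pics/side0b.png

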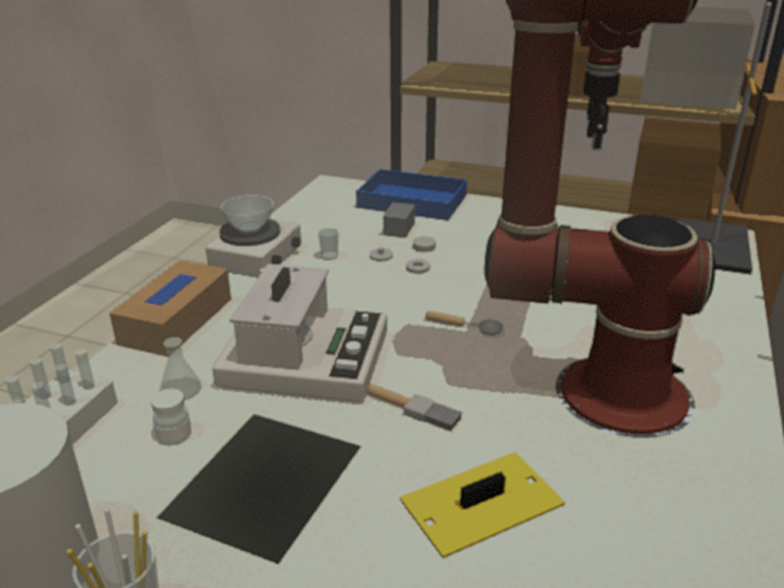

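Top view (enlarged 1.4×): cover rib at (318,211); keys left to right are bar (295,290), round (320,287), square (344,283), small (369,279). The mat is at (187,280), the ring at (519,284), the base at (569,273) and the top at (531,237). The yellow plate is a look-alike.

```bash
sed -i "s/Rm=np.array(m\['rotation'\])/Rm=R.from_euler('xyz',m['rotation']).as_matrix()/; s/np.array(m\['rotation'\]).T@/R.from_euler('xyz',m['rotation']).as_matrix().T@/" h.py
cat >> h.py <<'E'
def blobs(mask,box,amin=15,amax=1e9):
    x0,y0,x1,y1=box; m=np.zeros(mask.shape,np.uint8); m[y0:y1,x0:x1]=mask[y0:y1,x0:x1]
    n,l,s,c=cv2.connectedComponentsWithStats(m.astype(np.uint8))
    return [(c[i],s[i,4],s[i,:4],(l==i)) for i in range(1,n) if amin<=s[i,4]<=amax]
E
python3 - <<'E'
from h import *
im=cv2.imread('pics/top0.png'); g=im.max(2).astype(int)
print(onz('top',(345/1.4,470/1.4),.2))
print('mat'); 
for c,a,s,m in blobs(g<50,(85,160,182,240),500):
    r=cv2.minAreaRect(np.argwhere(m)[:,::-1].astype(np.float32)); b=cv2.boxPoints(r); w=np.array([onz('top',p,.002) for p in b]); print(c,a,r,w.round(4).tolist(),w.mean(0), [np.linalg.norm(w[i]-w[i-1]) for i in range(4)])
print('rib')
for c,a,s,m in blobs(g<70,(190,130,265,165),20): 
    r=cv2.minAreaRect(np.argwhere(m)[:,::-1].astype(np.float32)); print(c,a,s,r,onz('top',c,.176))
print('keys')
K=[]
for c,a,s,m in blobs(g>120,(200,192,274,214),5): print(c,a,s,onz('top',c,.062))
print('strip')
for c,a,s,m in blobs(g<80,(195,185,278,222),100):
    r=cv2.minAreaRect(np.argwhere(m)[:,::-1].astype(np.float32)); w=np.array([onz('top',p,.05) for p in cv2.boxPoints(r)]); print(c,a,w.round(4).tolist(),w.mean(0))
big=cv2.resize(im[110:230,170:300],None,fx=5,fy=5,interpolation=cv2.INTER_CUBIC)
big2=cv2.resize(im[150:225,340:430],(600,500),interpolation=cv2.INTER_CUBIC)
cv2.imwrite('pics/balcrop.png',cv2.resize(big,(600,560))); cv2.imwrite('pics/wcrop.png',big2)
E
```

```text
[0.09501147 0.03257249 0.2       ]
mat
[126.75616566 196.24662634] 2149 ((130.22772216796875, 199.7227783203125), (70.05062103271484, 59.901241302490234), 5.710593223571777) [[0.4009, 0.5174, 0.002], [0.5859, 0.5119, 0.002], [0.5655, 0.2962, 0.002], [0.3814, 0.3059, 0.002]] [0.48341311 0.40783386 0.002     ] [np.float64(0.21244697767029525), np.float64(0.1850945853184822), np.float64(0.21662947479577113), np.float64(0.1843823615430026)]
rib
[226.95614035 150.50877193] 114 [216 147  23   8] ((227.0, 150.5), (4.93196964263916, 22.522661209106445), 80.53767395019531) [0.59102218 0.09793412 0.176     ]
keys
[209.57964602 198.27433628] 226 [200 192  22  22] [0.47770692 0.15776331 0.062     ]
[252. 192.] 9 [248 192   9   1] [0.49742566 0.03371599 0.062     ]
[231.5 195. ] 6 [229 195   6   1] [0.4879836  0.09372072 0.062     ]
[245.78571429 201.27142857] 70 [242 197   9  10] [0.4696099  0.05141217 0.062     ]
[263.09090909 198.36363636] 11 [262 197   3   4] [0.47866804 0.00085929 0.062     ]
[228.12903226 204.27419355] 62 [224 200   9   9] [0.46027682 0.10290147 0.062     ]
[200. 210.] 7 [200 207   1   7] [0.44265278 0.1846476  0.062     ]
[257.46428571 210.76190476] 168 [230 206  44   8] [0.44172411 0.01674552 0.062     ]
strip
[243.96698113 202.50786164] 636 [[0.4746, 0.156, 0.05], [0.5065, -0.0231, 0.05], [0.4627, -0.0308, 0.05], [0.4311, 0.1475, 0.05]] [0.46874251 0.06240252 0.05      ]
```

View pics/balcrop.png

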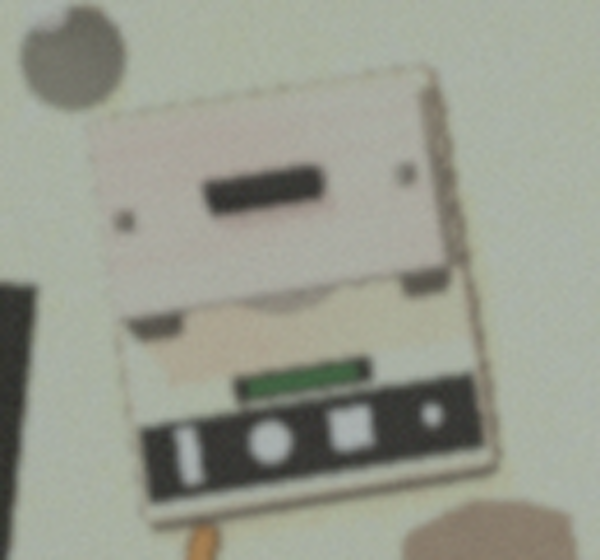

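View pics/wcrop.png

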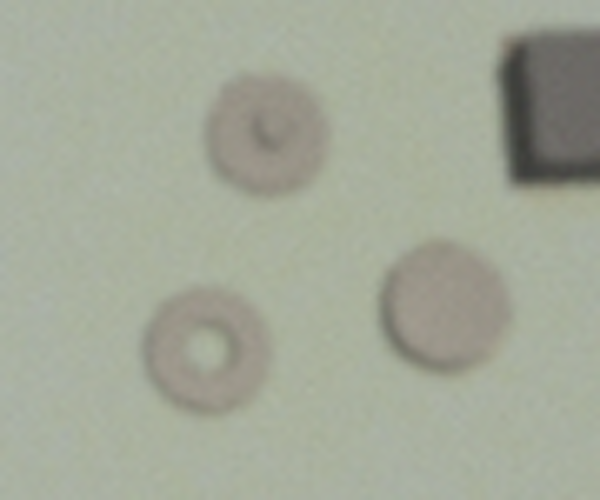

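Balance crop: the grey cover is seated with its holes at full-frame pixels (196.6,157.1) and (258,147.3), and the key order is confirmed. Weights crop: exactly one ring, the plain base and the knobbed top.

Run:
```python
from h import *
im=cv2.imread('pics/top0.png'); g=im.max(2).astype(int)
for c,a,s,m in blobs(g<60,(80,155,186,245),500):
    cnt=cv2.findContours(m.astype(np.uint8),0,1)[0][0]; b=cv2.boxPoints(cv2.minAreaRect(cnt))
    q=cv2.approxPolyDP(cnt,6,True)[:,0]; w=np.array([onz('top',p,.002) for p in q]); print('mat',a,w.round(3).tolist(),w.mean(0),onz('top',c,.002))
h=np.array([onz('top',(196.6,157.1),.142),onz('top',(258,147.3),.142)]); print(h,np.linalg.norm(h[0]-h[1]),h.mean(0),np.arctan2(-(h[0]-h[1])[0],(h[0]-h[1])[1]))
k=np.array([onz('top',p,.062) for p in [(210.95,207.5),(228.5,204.7),(246.05,201.5),(263.4,198.5)]]);print(k)
# weights by difference from the bench colour
sub=im.astype(int); d=sub[:,:,1]-sub[:,:,2]; print(d[170,350],d[190,405],sub[170,350],sub[190,405])
for c,a,s,m in blobs(cv2.GaussianBlur(d.astype(np.float32),(0,0),1)<0,(340,150,420,225),60):
    for z in(0.012,.008,.018): print(c.round(1),a,s,onz('top',c,z).round(4))
```

```text
mat 4782 [[0.584, 0.51, 0.002], [0.398, 0.521, 0.002], [0.385, 0.285, 0.002], [0.567, 0.275, 0.002]] [0.4833989  0.39783293 0.002     ] [0.48147134 0.39744041 0.002     ]
[[0.58064255 0.18685358 0.142     ]
 [0.61053421 0.01411964 0.142     ]] 0.17530124467018937 [0.59558838 0.10048661 0.142     ] 0.17135330439655277
[[ 4.50309773e-01  1.52883705e-01  6.20000000e-02]
 [ 4.59020793e-01  1.01783215e-01  6.20000000e-02]
 [ 4.68935834e-01  5.06244201e-02  6.20000000e-02]
 [ 4.78268605e-01 -5.25981431e-05  6.20000000e-02]]
7 -5 [156 175 168] [134 147 152]
[379.8 169.8] 232 [372 162  17  17] [ 0.5796 -0.3518  0.012 ]
[379.8 169.8] 232 [372 162  17  17] [ 0.5805 -0.3525  0.008 ]
[379.8 169.8] 232 [372 162  17  17] [ 0.5781 -0.3508  0.018 ]
[406.6 195.6] 262 [398 187  18  18] [ 0.5    -0.4309  0.012 ]
[406.6 195.6] 262 [398 187  18  18] [ 0.5007 -0.4318  0.008 ]
[406.6 195.6] 262 [398 187  18  18] [ 0.4988 -0.4295  0.018 ]
[370.9 202.1] 202 [363 194  17  18] [ 0.4791 -0.3228  0.012 ]
[370.9 202.1] 202 [363 194  17  18] [ 0.4798 -0.3235  0.008 ]
[370.9 202.1] 202 [363 194  17  18] [ 0.478  -0.3219  0.018 ]
```

Emit:
arm_command:
  commands:
    - [[0.3,0.0,0,0,0,0,1],[0.3,-0.1,0,0,0,0,1],[0.3,-0.2,0,0,0,0,1],[0.3,-0.2,0,0,0,0,1],[0.3,-0.2,0,0,0,0,1],[0.3,-0.2,0,0,0,0,1],[0.3,-0.2,0,0,0,0,1],[0.3,-0.2,0,0,0,0,1],[0.3,-0.2,0,0,0,0,1],[0.3,-0.2,0,0,0,0,1]]

```text
time: 1.1
ee_pos: [0.3946, -0.3386, 0.231]
ee_rot: [-3.141, 0.001, 0.248]
contact_force: [0.5, -0.1, 0.4]
grip_width: 0.0
finger_force: 0.0
```

```bash
cat >> h.py <<'E'
def plan(p,yaw=1.746):
    s=monitor.sense(); R0=R.from_euler('xyz',s['ee_rot']); T=R.from_euler('xyz',[np.pi,0,yaw])
    t=R0.inv().apply(np.array(p)-s['ee_pos']); r=(R0.inv()*T).as_rotvec(degrees=True)
    print('from',s['ee_pos'].round(4),'shift',t.round(4),'rot',r.round(2))
E
python3 -c "
from h import *
plan((.4590,.1018,.10)); plan((.459,.1018,.20))"
```

```text
from [ 0.3946 -0.3386  0.231 ] shift [ 0.1705 -0.4112  0.1309] rot [-3.000e-02  3.000e-02 -8.584e+01]
from [ 0.3946 -0.3386  0.231 ] shift [ 0.1705 -0.4112  0.0309] rot [-3.000e-02  3.000e-02 -8.584e+01]
```

Emit:
arm_command:
  commands:
    - [[0.1705,-0.411,0.01,0,0,-85.8,1],[0.1705,-0.411,0.01,0,0,-85.8,1],[0.1705,-0.411,0.01,0,0,-85.8,1],[0.1705,-0.411,0.01,0,0,-85.8,1],[0.1705,-0.411,0.01,0,0,-85.8,1],[0.1705,-0.411,0.01,0,0,-85.8,1],[0.1705,-0.411,0.01,0,0,-85.8,1],[0.1705,-0.411,0.01,0,0,-85.8,1],[0.1705,-0.411,0.01,0,0,-85.8,1],[0.1705,-0.411,0.01,0,0,-85.8,1]]

```text
time: 2.1
ee_pos: [0.4599, 0.1044, 0.221]
ee_rot: [-3.141, -0.001, 1.755]
contact_force: [-0.7, -0.7, 0.1]
grip_width: 0.0001
finger_force: 0.0
```

```bash
python3 -c "
from h import *
plan((.4590,.1018,.075))"
```

```text
from [0.4599 0.1044 0.221 ] shift [-0.0026 -0.0013  0.146 ] rot [-0.03 -0.07  0.52]
```

Emit:
arm_command:
  commands:
    - [[-0.001,0,0.05,0,0,0.3,1],[-0.001,0,0.1,0,0,0.3,1],[-0.001,0,0.14,0,0,0.3,1],[-0.001,0,0.15,0,0,0.3,1],[-0.001,0,0.15,0,0,0.3,1],[-0.001,0,0.15,0,0,0.3,1]]

```text
time: 2.7
ee_pos: [0.4617, 0.0999, 0.0735]
ee_rot: [3.138, 0.0, 1.738]
contact_force: [0.7, -0.0, -0.3]
grip_width: 0.0001
finger_force: 0.0
```

```bash
python3 -c "
from h import *
plan((.4590,.1018,.0575))
im=cap('side','s1.png'); cv2.imwrite('pics/s1c.png',cv2.resize(im[190:300,150:300,::-1],(750,550),interpolation=cv2.INTER_CUBIC))"
```

```text
from [0.4617 0.0999 0.0735] shift [ 0.0023 -0.0024  0.016 ] rot [ 0.18  0.03 -0.46]
```

View pics/s1c.png

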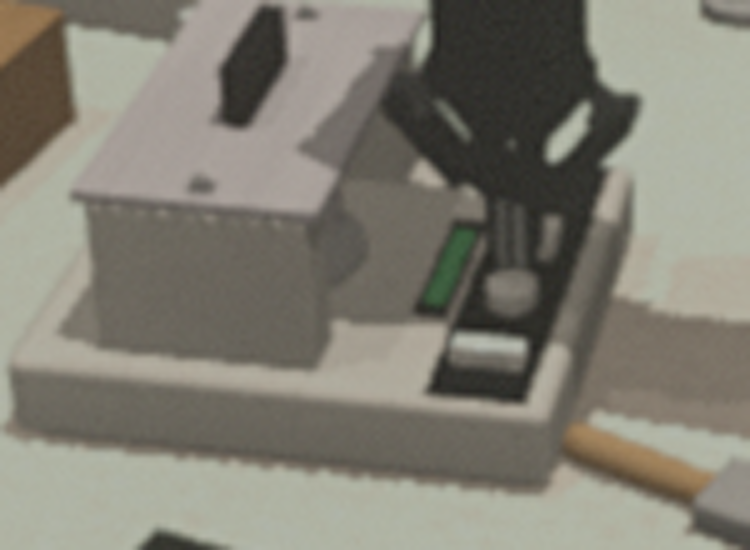

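Side crop: fingertips (510,265) are just above the round key (510,290), and the gripper knuckle is near the cover's front edge. I'll press slightly forward of the key centre.

Emit:
arm_command:
  commands:
    - [[0.002,-0.007,0.004,0,0,0,1],[0.002,-0.007,0.008,0,0,0,1],[0.002,-0.007,0.012,0,0,0,1],[0.002,-0.007,0.0165,0,0,0,1],[0.002,-0.007,0.0165,0,0,0,1],[0.002,-0.007,0.0165,0,0,0,1]]

```text
time: 3.35
ee_pos: [0.4532, 0.1014, 0.0567]
ee_rot: [-3.141, 0.0, 1.739]
contact_force: [-5.5, -0.6, 12.9]
grip_width: -0.0
finger_force: 6.5
```

```bash
python3 -c "
from h import *
print(monitor.sense()); plan((.4590,.1018,.0575))"
```

```text
{'time': 3.35, 'qpos': array([ 5.95912195e-02, -1.59723518e-01,  2.12495656e+00, -6.82303971e-05,
        1.17659280e+00, -1.08993449e-01]), 'qvel': array([ 0.00101211,  0.00071404,  0.00096667, -0.00067706, -0.00013773,
        0.00012186]), 'joint_torque': array([-4.14551357e-01, -2.06500143e+01, -2.93199795e+01,  1.67214585e-02,
       -1.65779080e+00,  3.86361600e-03]), 'ee_pos': array([0.45317757, 0.10135172, 0.0567436 ]), 'ee_rot': array([-3.14135400e+00,  3.72516197e-05,  1.73940721e+00]), 'contact_force': array([-5.54816143, -0.59379323, 12.94018586]), 'wrist_torque': array([-0.10436776,  0.98447347,  0.00591627]), 'finger_force': 6.53120685426984, 'grip_width': -1.9542161991982284e-05}
from [0.4532 0.1014 0.0567] shift [-0.0005  0.0058 -0.0008] rot [-0.01  0.   -0.38]
```

Emit:
arm_command:
  commands:
    - [[0,0,-0.04,0,0,0,1],[0,0,-0.09,0,0,0,1],[0,0,-0.14,0,0,0,0.5],[0,0,-0.18,0,0,0,-0.2],[0,0.06,-0.18,0,0,0,-0.2],[0,0.11,-0.18,0,0,0,-0.2],[0,0.14,-0.18,0,0,0,-0.2],[0,0.14,-0.18,0,0,0,-0.2],[0,0.14,-0.18,0,0,0,-0.2]]

```text
time: 4.25
ee_pos: [0.5906, 0.1247, 0.2333]
ee_rot: [-3.139, -0.0, 1.739]
contact_force: [0.1, -0.4, -0.0]
grip_width: 0.051
finger_force: 0.0
```

```bash
python3 -c "
from h import *
print(monitor.sense()['contact_force'],monitor.sense()['grip_width']); plan((.5955,.1005,.147))"
```

```text
[ 0.13757402 -0.35102936 -0.03032629] 0.050965678041530356
from [0.5906 0.1247 0.2333] shift [-0.0247  0.001   0.0863] rot [-0.16 -0.01 -0.39]
```

Emit:
arm_command:
  commands:
    - [[-0.0247,0.001,0.0,0,0,-0.4,-0.2],[-0.0247,0.001,0.03,0,0,-0.4,-0.2],[-0.0247,0.001,0.06,0,0,-0.4,-0.2],[-0.0247,0.001,0.085,0,0,-0.4,-0.2],[-0.0247,0.001,0.086,0,0,-0.4,-0.2],[-0.0247,0.001,0.086,0,0,-0.4,0.4],[-0.0247,0.001,0.086,0,0,-0.4,0.4],[-0.0247,0.001,0.086,0,0,-0.4,0.4]]

```text
time: 5.05
ee_pos: [0.5969, 0.1006, 0.1513]
ee_rot: [3.138, 0.001, 1.746]
contact_force: [0.0, -0.1, -0.0]
grip_width: 0.0261
finger_force: 0.0
```

```bash
python3 -c "
from h import *
print(monitor.sense()['contact_force'],monitor.sense()['wrist_torque'],monitor.sense()['grip_width']); plan((.5955,.1005,.147))
im=cap('side','s2.png'); cv2.imwrite('pics/s2c.png',cv2.resize(im[150:290,130:310,::-1],(720,560),interpolation=cv2.INTER_CUBIC))"
```

```text
[ 0.00530608 -0.09860488 -0.0183411 ] [ 0.01151014 -0.006873    0.00364446] 0.026088031981476252
from [0.5969 0.1006 0.1513] shift [ 0.0002 -0.0014  0.0043] rot [0.22 0.03 0.01]
```

View pics/s2c.png

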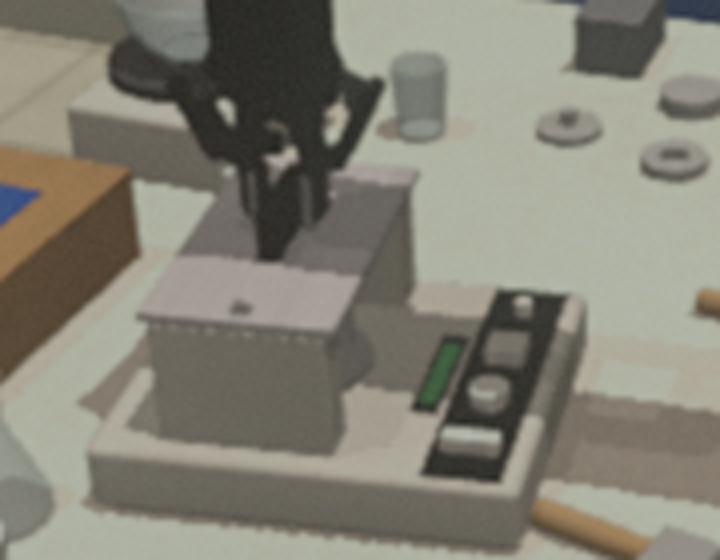

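The fingers straddle the rib, so I close and grip.

Emit:
arm_command:
  commands:
    - [[0,-0.001,0.003,0,0,0,0.4],[0,-0.001,0.003,0,0,0,1],[0,-0.001,0.003,0,0,0,1],[0,-0.001,0.003,0,0,0,1],[0,-0.001,0.003,0,0,0,1],[0,-0.001,0.003,0,0,0,1]]
  force: 60

```text
time: 5.7
ee_pos: [0.5961, 0.1005, 0.1467]
ee_rot: [3.138, 0.0, 1.746]
contact_force: [5.8, 0.7, 0.8]
grip_width: 0.0132
finger_force: 60.7
```

```bash
python3 -c "
from h import *
s=monitor.sense();print(s['ee_pos'],s['ee_rot'],s['contact_force'],s['wrist_torque'],s['grip_width']); plan((.5955,.1005,.147))"
```

```text
[0.59610155 0.10045455 0.14669241] [3.13794880e+00 1.22664129e-04 1.74602553e+00] [5.81592842 0.67695968 0.84895852] [ 0.18892367 -0.92961076  0.01495041] 0.013164070915900234
from [0.5961 0.1005 0.1467] shift [ 0.0001 -0.0006 -0.0003] rot [0.21 0.01 0.  ]
```

Emit:
arm_command:
  commands:
    - [[0,0.001,-0.01,0,0,0,1],[0,0.001,-0.02,0,0,0,1],[0,0.001,-0.04,0,0,0,1],[0,0.001,-0.07,0,0,0,1],[0,0.001,-0.1,0,0,0,1],[0,0.001,-0.1,0,0,0,1],[0,0.001,-0.1,0,0,0,1]]

```text
time: 6.4
ee_pos: [0.5953, 0.1004, 0.2457]
ee_rot: [-3.141, 0.0, 1.746]
contact_force: [0.7, -0.1, -2.1]
grip_width: 0.0128
finger_force: 63.6
```

```bash
python3 -c "
from h import *
s=monitor.sense();print(s['ee_pos'],s['ee_rot'],s['contact_force'],s['wrist_torque'],s['grip_width']); plan((.483,.398,.2))
cv2.imwrite('pics/t2.png',cap('top')[:,:,::-1])
im=cap('side','s2.png'); cv2.imwrite('pics/s3c.png',cv2.resize(im[100:290,110:310,::-1],(600,570),interpolation=cv2.INTER_CUBIC))"
```

```text
[0.59529185 0.10039062 0.24571339] [-3.14077639e+00  5.14554813e-05  1.74601548e+00] [ 0.73914933 -0.14427743 -2.14588781] [ 0.01246346  0.04865861 -0.07567595] 0.012782953325965027
from [0.5953 0.1004 0.2457] shift [ 0.3126 -0.0587  0.0457] rot [-0.05  0.    0.  ]
```

View pics/s3c.png

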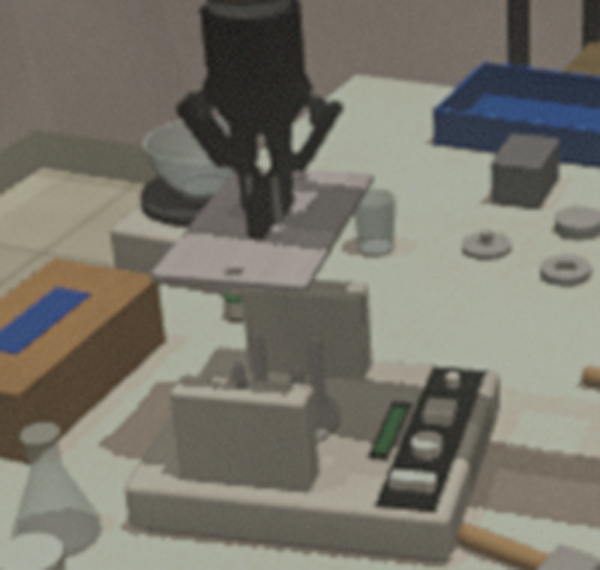

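The cover is held level and clear of the pins. The pan, posts and pins are now visible. Next, the mat.

Emit:
arm_command:
  commands:
    - [[0.05,-0.01,0,0,0,0,1],[0.1,-0.02,0,0,0,0,1],[0.15,-0.03,0,0,0,0,1],[0.2,-0.04,0,0,0,0,1],[0.25,-0.05,0,0,0,0,1],[0.312,-0.0585,0.03,0,0,0,1],[0.312,-0.0585,0.08,0,0,0,1],[0.312,-0.0585,0.13,0,0,0,1],[0.312,-0.0585,0.18,0,0,0,1],[0.312,-0.0585,0.2,0,0,0,1]]

```text
time: 7.5
ee_pos: [0.4794, 0.3954, 0.0387]
ee_rot: [-3.132, 0.004, 1.747]
contact_force: [-0.8, -0.6, -2.8]
grip_width: 0.013
finger_force: 63.8
```

```bash
python3 -c "
from h import *
s=monitor.sense();print(s['ee_pos'],s['ee_rot'],s['contact_force'],s['wrist_torque'],s['grip_width'],s['finger_force']); plan((.483,.398,.0135))
"
```

```text
[0.47941795 0.39535684 0.03870512] [-3.13210686  0.00404493  1.74700665] [-0.75894091 -0.58533174 -2.84248565] [-0.00251682 -0.00238393  0.01014654] 0.012962361015716078 63.80742788314819
from [0.4794 0.3954 0.0387] shift [0.0021 0.0042 0.0252] rot [-0.54  0.23  0.06]
```

Emit:
arm_command:
  commands:
    - [[0,0,0.01,0,0,0,1],[0,0,0.02,0,0,0,1],[0,0,0.027,0,0,0,1],[0,0,0.031,0,0,0,1],[0,0,0.033,0,0,0,1],[0,0,0.0335,0,0,0,1],[0,0,0.0335,0,0,0,1]]

```text
time: 8.2
ee_pos: [0.4843, 0.3978, 0.0133]
ee_rot: [3.14, -0.001, 1.746]
contact_force: [0.9, 1.9, -2.0]
grip_width: 0.0129
finger_force: 63.7
```

```bash
python3 -c "
from h import *
s=monitor.sense();print(s['ee_pos'],s['ee_rot'],s['contact_force'],s['wrist_torque'],s['grip_width'],s['finger_force']); plan((.483,.398,.0135))
"
```

```text
[0.48429792 0.39783611 0.01325145] [ 3.14015784e+00 -6.02615700e-04  1.74601167e+00] [ 0.9290624   1.93813308 -1.99590467] [0.04518422 0.04086053 0.01428025] 0.012902855153287597 63.69661331176758
from [0.4843 0.3978 0.0133] shift [ 0.0004 -0.0012 -0.0003] rot [ 0.08 -0.03  0.  ]
```

Emit:
arm_command:
  commands:
    - [[0,0,0.001,0,0,0,1],[0,0,0.001,0,0,0,1],[0,0,0.001,0,0,0,0],[0,0,0.001,0,0,0,0],[0,0,0.001,0,0,0,-0.2],[0,0,-0.02,0,0,0,-0.2],[0,0,-0.07,0,0,0,-0.2],[0,0,-0.12,0,0,0,-0.2],[0,0,-0.17,0,0,0,-0.2],[0,0,-0.2,0,0,0,-0.2]]

```text
time: 9.2
ee_pos: [0.4851, 0.3984, 0.2178]
ee_rot: [3.135, -0.003, 1.746]
contact_force: [1.2, 0.3, 0.1]
grip_width: 0.0516
finger_force: 0.0
```

```bash
python3 -c "
from h import *
s=monitor.sense();print(s['ee_pos'],s['contact_force'],s['grip_width']); plan((.35,.5,.3))
im=cap('top','t3.png');cap('side','s3.png')
cv2.imwrite('pics/t3c.png',cv2.resize(im[60:280,60:340,::-1],(784,616))[:600])
"
```

```text
[0.48509946 0.39839443 0.21780766] [1.2031909  0.26771767 0.07405983] 0.051552881692278965
from [0.4851 0.3984 0.2178] shift [ 0.1238 -0.1148 -0.0826] rot [ 0.36 -0.15  0.01]
```

View pics/t3c.png

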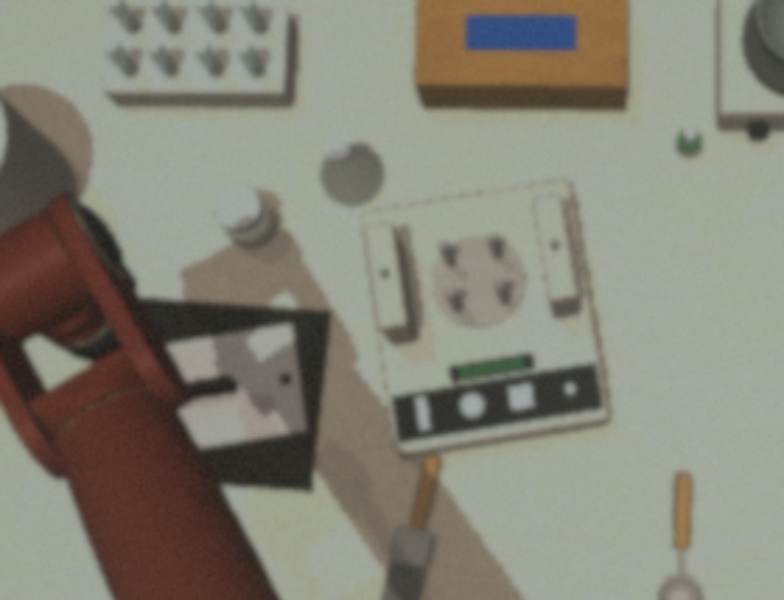

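The cover lies on the mat. Pins are at crop (384,273) and (555,245), and the pan with four posts is centred near (480,281). I'll compute the well and re-measure the weights in the same picture.

```bash
cat >> h.py <<'E'
def weights(im,box=(330,130,440,235)):
    d=im[:,:,1].astype(np.float32)-im[:,:,0]
    for c,a,s,m in blobs(cv2.GaussianBlur(d,(0,0),1)<0,box,100,400):
        print(c.round(1),a,s,'z8',onz('top',c,.008)[:2].round(4),'z12',onz('top',c,.012)[:2].round(4),'z18',onz('top',c,.018)[:2].round(4))
E
python3 - <<'E'
from h import *
im=cv2.imread('pics/t3.png'); g=im.max(2).astype(np.float32); gb=cv2.GaussianBlur(g,(0,0),.7)
P=[]
for u,v in[(197.1,157.5),(258.2,147.5)]:
    u0,v0=int(u)-3,int(v)-3; w=g[v0:v0+8,u0:u0+8]; wt=np.clip(np.median(w)-8-w,0,None); yy,xx=np.mgrid[v0:v0+8,u0:u0+8]
    c=((xx*wt).sum()/wt.sum(),(yy*wt).sum()/wt.sum()); p=onz('top',c,.145); P.append(p); print(c,p)
P=np.array(P); print('seat',P.mean(0),np.linalg.norm(P[0]-P[1]),np.arctan2(-(P[0]-P[1])[0],(P[0]-P[1])[1]))
d=im[:,:,1].astype(np.float32)-im[:,:,2]; d=cv2.GaussianBlur(d,(0,0),1)
for c,a,s,m in blobs(d<-1,(210,135,252,182),150):
    e=cv2.fitEllipse(cv2.convexHull(cv2.findContours(m.astype(np.uint8),0,1)[0][0])) ; print('pan',c,a,s,e,onz('top',e[0],.054))
weights(im[:,:,::-1])
S=.5955,.1005
for z,q in((.054,(0,0)),): print(proj('top',(*S,z)))
# post tips predicted if well under the seat
c,s=np.cos(.174),np.sin(.174)
for cam in('top','side'):
  for a in(-.0255,.0255):
    for b in(-.0255,.0255): print(cam,np.round(proj(cam,(S[0]+c*a-s*b,S[1]+s*a+c*b,.12)),1))
# all dark pixels in top crop, for tips
cv2.imwrite('pics/post.png',np.hstack([cv2.resize(im[135:185,205:255],(400,400),interpolation=cv2.INTER_CUBIC),cv2.resize(cv2.imread('pics/s3.png')[205:255,170:220],(400,400),interpolation=cv2.INTER_CUBIC)]))
E
```

```text
(np.float64(197.3231292517007), np.float64(157.0748299319728)) [0.5799351  0.18431501 0.145     ]
(np.float64(258.34651600753295), np.float64(146.954802259887)) [0.61069357 0.01300072 0.145     ]
seat [0.59531434 0.09865787 0.145     ] 0.17405363608787927 0.17765135042686558
pan [230.37780549 160.0074813 ] 802 [215 145  32  31] ((230.24441528320312, 159.76498413085938), (31.735170364379883, 32.45576858520508), 127.38109588623047) [0.59655125 0.10092412 0.054     ]
[379.8 169.8] 233 [372 162  17  17] z8 [ 0.5804 -0.3525] z12 [ 0.5794 -0.3517] z18 [ 0.5779 -0.3507]
[406.6 195.6] 263 [398 187  18  18] z8 [ 0.5008 -0.4318] z12 [ 0.5    -0.4309] z18 [ 0.4988 -0.4295]
[370.9 202. ] 200 [363 194  17  17] z8 [ 0.48   -0.3234] z12 [ 0.4793 -0.3227] z18 [ 0.4782 -0.3218]
(np.float64(230.37763320826718), np.float64(160.10802905031488))
top [238.3 161.4]
top [220.6 164.2]
top [235.6 144.4]
top [218.  147.2]
side [216. 212.]
side [210.2 222.3]
side [196.7 210.4]
side [190.3 220.5]
```

View pics/post.png

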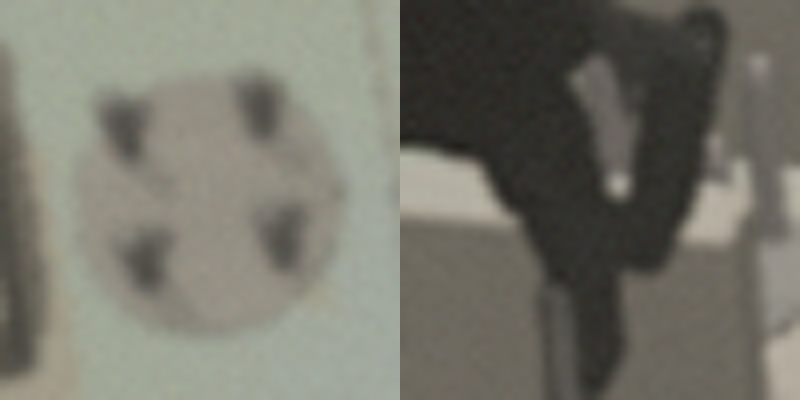

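```bash
python3 -c "
from h import *
plan((.5,-.43,.21))"
```

```text
from [0.4866 0.3994 0.22  ] shift [-0.819  -0.1315  0.0046] rot [ 0.65 -0.27  0.01]
```

Emit:
arm_command:
  commands:
    - [[-0.819,-0.1315,0,0,0,0,-1],[-0.819,-0.1315,0,0,0,0,-1],[-0.819,-0.1315,0,0,0,0,-1],[-0.819,-0.1315,0,0,0,0,-1],[-0.819,-0.1315,0,0,0,0,-1],[-0.819,-0.1315,0,0,0,0,-1],[-0.819,-0.1315,0,0,0,0,-1],[-0.819,-0.1315,0,0,0,0,-1],[-0.819,-0.1315,0,0,0,0,-1],[-0.819,-0.1315,0,0,0,0,-1]]

```text
time: 10.3
ee_pos: [0.4908, -0.1042, 0.211]
ee_rot: [-3.141, -0.001, 1.746]
contact_force: [0.7, 0.6, -0.1]
grip_width: 0.0852
finger_force: 0.0
```

```bash
python3 -c "
from h import *
plan((.5,-.43,.2))
im=cap('top','t4.png');weights(im)
cv2.imwrite('pics/t4c.png',cv2.resize(im[90:240,80:280,::-1],(800,600),interpolation=cv2.INTER_CUBIC))"
```

```text
from [ 0.4908 -0.1042  0.211 ] shift [-0.3224 -0.0477  0.0108] rot [-0.06 -0.05 -0.01]
[379.9 169.8] 236 [372 162  17  17] z8 [ 0.5803 -0.3527] z12 [ 0.5793 -0.352 ] z18 [ 0.5779 -0.3509]
[406.5 195.5] 262 [398 187  18  18] z8 [ 0.5009 -0.4317] z12 [ 0.5001 -0.4308] z18 [ 0.4989 -0.4295]
[370.9 202. ] 204 [363 194  17  18] z8 [ 0.48   -0.3232] z12 [ 0.4792 -0.3226] z18 [ 0.4782 -0.3216]
```

View pics/t4c.png

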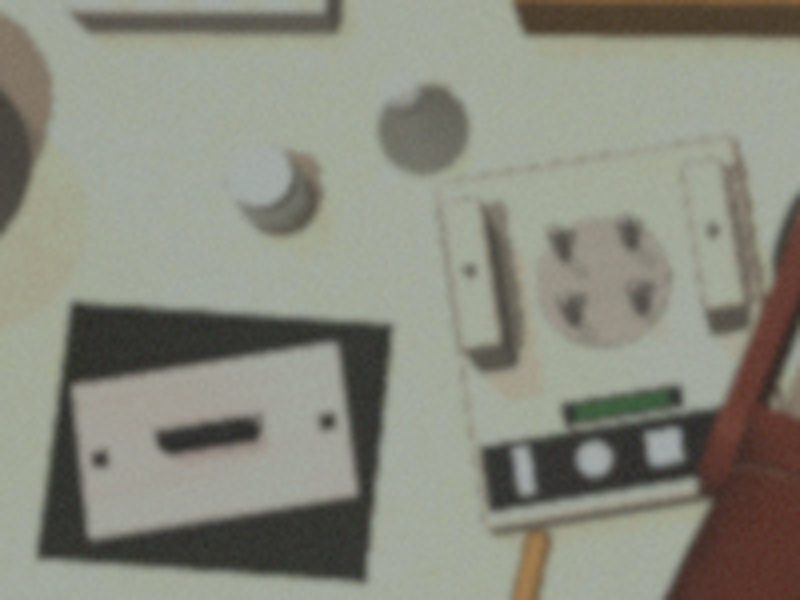

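The cover is flat on the mat, with holes at crop (100,459) and (327,421) that give a camera-to-robot check.

```bash
python3 -c "
from h import *
a=onz('top',(105,204.75),.008);b=onz('top',(161.75,195.25),.008);print(a,b,np.linalg.norm(a-b),(a+b)/2,np.arctan2(-(a-b)[0],(a-b)[1]))
m=(a+b)/2-np.array([.4845,.398,.008]);print('cam-robot in bal axes',m[0]*np.cos(.175)+m[1]*np.sin(.175),-m[0]*np.sin(.175)+m[1]*np.cos(.175))
plan((.5005,-.4312,.10))"
```

```text
[0.4653394  0.48156795 0.008     ] [0.49596707 0.31097781 0.008     ] 0.17331777492876552 [0.48065323 0.39627288 0.008     ] 0.1776469011689978
cam-robot in bal axes -0.004088718435362397 -0.0010309863578137181
from [ 0.4907 -0.111   0.2111] shift [-0.3168 -0.0438  0.1128] rot [-0.15  0.28 -0.37]
```

Emit:
arm_command:
  commands:
    - [[-0.323,-0.047,0,0,0,0,-1],[-0.323,-0.047,0,0,0,0,-1],[-0.323,-0.047,0,0,0,0,-1],[-0.323,-0.047,0,0,0,0,-1],[-0.323,-0.047,0,0,0,0,-1],[-0.323,-0.047,0.02,0,0,0,-1],[-0.323,-0.047,0.06,0,0,0,-1],[-0.323,-0.047,0.1,0,0,0,-1],[-0.323,-0.047,0.1,0,0,0,-1],[-0.323,-0.047,0.1,0,0,0,-1]]

```text
time: 11.35
ee_pos: [0.5011, -0.4274, 0.1106]
ee_rot: [-3.139, -0.004, 1.746]
contact_force: [0.1, -0.1, 0.7]
grip_width: 0.0854
finger_force: 0.0
```

```bash
python3 -c "
from h import *
plan((.5005,-.4312,.003))"
```

```text
from [ 0.5011 -0.4274  0.1106] shift [-0.0041 -0.001   0.1076] rot [-0.12 -0.2   0.01]
```

Emit:
arm_command:
  commands:
    - [[-0.0035,0.001,0.03,0,0,0,-1],[-0.0035,0.001,0.07,0,0,0,-1],[-0.0035,0.001,0.1,0,0,0,-1],[-0.0035,0.001,0.106,0,0,0,-1],[-0.0035,0.001,0.106,0,0,0,-1],[-0.0035,0.001,0.106,0,0,0,0.5],[-0.0035,0.001,0.106,0,0,0,1],[-0.0035,0.001,0.106,0,0,0,1],[-0.0035,0.001,0.106,0,0,0,1],[-0.0035,0.001,0.106,0,0,0,1]]
  force: 20

```text
time: 12.35
ee_pos: [0.5046, -0.4336, 0.0099]
ee_rot: [3.14, 0.004, 1.746]
contact_force: [-1.5, 1.2, 5.8]
grip_width: 0.0544
finger_force: 20.0
```

```bash
python3 -c "
from h import *
s=monitor.sense();print(s['ee_pos'],s['ee_rot'],s['contact_force'],s['wrist_torque'],s['grip_width'],s['finger_force'],s['qpos'])
plan((.5005,-.4312,.003))"
```

```text
[ 0.50463886 -0.43358027  0.00988458] [3.13959919 0.00368054 1.74607459] [-1.51668889  1.20466598  5.81040961] [0.17185643 0.34519327 0.05277795] 0.05437179049625893 19.95816171169281 [-8.21424975e-01  3.59313053e-01  1.65426873e+00 -3.60313860e-04
  1.12383781e+00 -9.96551848e-01]
from [ 0.5046 -0.4336  0.0099] shift [ 0.0031 -0.0037  0.0069] rot [0.11 0.21 0.  ]
```

Emit:
arm_command:
  commands:
    - [[0,0,0,0,0,0,-1],[0,0,0,0,0,0,-1],[0,0,0,0,0,0,-1],[0,0,0,0,0,0,-1],[0,0,0,0,0,0,-1]]

```text
time: 12.85
ee_pos: [0.5033, -0.4318, 0.0061]
ee_rot: [-3.141, -0.0, 1.746]
contact_force: [-0.3, -1.1, -0.0]
grip_width: 0.0852
finger_force: 0.0
```

Emit:
arm_command:
  commands:
    - [[0,0,0,0,0,90,-1],[0,0,0,0,0,90,-1],[0,0,0,0,0,90,-1],[0,0,0,0,0,90,-1],[0,0,0,0,0,90,-1],[0,0,0,0,0,90,-1],[0,0,0,0,0,90,-1],[0,0,0,0,0,90,-1],[0,0,0,0,0,90,-1],[0,0,0,0,0,90,-1]]

```text
time: 13.85
ee_pos: [0.5033, -0.4319, 0.0061]
ee_rot: [-3.141, 0.0, 0.24]
contact_force: [0.6, 0.1, -0.3]
grip_width: 0.0851
finger_force: 0.0
```

Emit:
arm_command:
  commands:
    - [[0,0,0,0,0,4.2,-1],[0,0,0,0,0,4.2,-1],[0,0,0,0,0,4.2,1],[0,0,0,0,0,4.2,1],[0,0,0,0,0,4.2,1],[0,0,0,0,0,4.2,1],[0,0,0,0,0,4.2,1]]

```text
time: 14.55
ee_pos: [0.5034, -0.4318, 0.0065]
ee_rot: [-3.141, 0.0, 0.173]
contact_force: [-0.2, 1.9, 3.5]
grip_width: 0.0551
finger_force: 21.5
```

```bash
python3 -c "
from h import *
s=monitor.sense();print(s['ee_pos'],s['ee_rot'],s['contact_force'],s['wrist_torque'],s['grip_width'],s['finger_force'])"
```

```text
[ 0.50340172 -0.43178237  0.00650892] [-3.14112578e+00  2.74816748e-05  1.73008313e-01] [-0.1746865   1.92707597  3.45500324] [0.43485585 0.10470762 0.03212295] 0.055055525460645564 21.540053486824036
```

Emit:
arm_command:
  commands:
    - [[0,0,0,0,0,0,-1],[0,0,0,0,0,0,-1],[0,0,0,0,0,0,-1],[0,0,0,0,0,-40,-1],[0,0,0,0,0,-90,-1],[0,0,0,0,0,-90,-1],[0,0,0,0,0,-90,-1],[0,0,0,0,0,-90,-1],[0,0,0,0,0,-90,-1],[0,0,0,0,0,-90,-1]]

```text
time: 15.55
ee_pos: [0.5033, -0.4321, 0.0062]
ee_rot: [3.141, 0.0, 1.229]
contact_force: [-0.5, 0.6, 0.4]
grip_width: 0.0853
finger_force: 0.0
```

Emit:
arm_command:
  commands:
    - [[0,0,0,0,0,-29.9,-1],[0,0,0,0,0,-29.9,-1],[0,0,0,0,0,-29.9,-1],[0,0,0,0,0,-29.9,-1],[0,0,0,0,0,-29.9,-1],[0,0,0,0,0,-29.9,1],[0,0,0,0,0,-29.9,1],[0,0,0,0,0,-29.9,1],[0,0,0,0,0,-29.9,1],[0,0,0,0,0,-29.9,1]]
  force: 20

```text
time: 16.55
ee_pos: [0.5037, -0.4321, 0.0067]
ee_rot: [3.141, 0.001, 1.744]
contact_force: [1.5, -0.2, 1.6]
grip_width: 0.055
finger_force: 21.7
```

```bash
python3 -c "
from h import *
s=monitor.sense();print(s['ee_pos'],s['ee_rot'],s['contact_force'],s['wrist_torque'],s['grip_width'],s['finger_force'])
plan((.5985,.1,.2))"
```

```text
[ 0.50372276 -0.43213581  0.00667038] [3.14100878e+00 5.82450410e-04 1.74430499e+00] [ 1.48350948 -0.19641823  1.56852475] [-0.01886844 -0.15144846 -0.07936652] 0.0550208222125173 21.687865555286407
from [ 0.5037 -0.4321  0.0067] shift [ 0.5077  0.1853 -0.1935] rot [ 0.03  0.03 -0.1 ]
```

Emit:
arm_command:
  commands:
    - [[0,0,0,0,0,0,1],[0,0,0,0,0,0,1],[0,0,-0.02,0,0,0,1],[0,0,-0.06,0,0,0,1],[0,0,-0.11,0,0,0,1],[0,0,-0.16,0,0,0,1],[0.04,0.02,-0.2,0,0,0,1],[0.08,0.03,-0.2,0,0,0,1],[0.12,0.045,-0.2,0,0,0,1],[0.16,0.06,-0.2,0,0,0,1]]
  force: 70

```text
time: 17.55
ee_pos: [0.5339, -0.2621, 0.2049]
ee_rot: [-3.14, -0.001, 1.744]
contact_force: [0.6, -0.5, -4.2]
grip_width: 0.0526
finger_force: 74.4
```

```bash
python3 -c "
from h import *
s=monitor.sense();print(s['ee_pos'],s['ee_rot'],s['contact_force'],s['grip_width'],s['finger_force'])
plan((.5985,.1,.207))"
```

```text
[ 0.53394294 -0.26207169  0.20488736] [-3.13982811e+00 -1.46925374e-03  1.74397614e+00] [ 0.59598159 -0.47112222 -4.23074967] 0.05264380020609845 74.37484502792358
from [ 0.5339 -0.2621  0.2049] shift [ 0.3455  0.126  -0.0018] rot [-0.1  -0.08 -0.12]
```

Emit:
arm_command:
  commands:
    - [[0.05,0.02,0,0,0,0,1],[0.1,0.04,0,0,0,0,1],[0.15,0.06,0,0,0,0,1],[0.2,0.075,0,0,0,0,1],[0.25,0.09,0,0,0,0,1],[0.3,0.11,0,0,0,0,1],[0.342,0.126,0,0,0,0,1],[0.342,0.126,0,0,0,0,1],[0.342,0.126,0,0,0,0,1]]

```text
time: 18.45
ee_pos: [0.5987, 0.0967, 0.2042]
ee_rot: [-3.138, -0.0, 1.748]
contact_force: [-0.8, -1.2, -3.5]
grip_width: 0.0526
finger_force: 74.4
```

```bash
python3 -c "
from h import *
s=monitor.sense();print(s['ee_pos'],s['ee_rot'],s['contact_force'],s['grip_width'],s['finger_force'])
plan((.5985,.1,.14))"
```

```text
[0.59872808 0.09666667 0.20423934] [-3.13810389e+00 -3.41633986e-04  1.74822437e+00] [-0.80985949 -1.23404821 -3.51835868] 0.05256204760826938 74.37041759490967
from [0.5987 0.0967 0.2042] shift [0.0033 0.0006 0.0642] rot [-0.2  -0.02  0.13]
```

Emit:
arm_command:
  commands:
    - [[0.0025,0.0005,0.03,0,0,0,1],[0.0025,0.0005,0.062,0,0,0,1],[0.0025,0.0005,0.066,0,0,0,1],[0.0025,0.0005,0.066,0,0,0,1],[0.0025,0.0005,0.066,0,0,0,1]]

```text
time: 18.95
ee_pos: [0.6007, 0.0963, 0.1418]
ee_rot: [3.14, 0.001, 1.743]
contact_force: [0.2, -0.7, -2.2]
grip_width: 0.0528
finger_force: 74.5
```

```bash
python3 -c "
from h import *
s=monitor.sense();print(s['ee_pos'],s['ee_rot'],s['contact_force'],s['grip_width'],s['finger_force'])
plan((.5985,.1,.14))
a=cap('top','t5.png');b=cap('side','s5.png')
cv2.imwrite('pics/c5.png',np.hstack([cv2.resize(a[120:190,195:265,::-1],(400,560),interpolation=cv2.INTER_CUBIC)[:, :],cv2.resize(b[190:260,165:215,::-1],(400,560),interpolation=cv2.INTER_CUBIC)]))"
```

```text
[0.60071326 0.09630108 0.1418237 ] [3.13966843e+00 5.38044685e-04 1.74348208e+00] [ 0.18823514 -0.72824915 -2.22922675] 0.052848533214743455 74.45951342582703
from [0.6007 0.0963 0.1418] shift [ 0.004  -0.0015  0.0018] rot [ 0.11  0.03 -0.14]
```

View pics/c5.png

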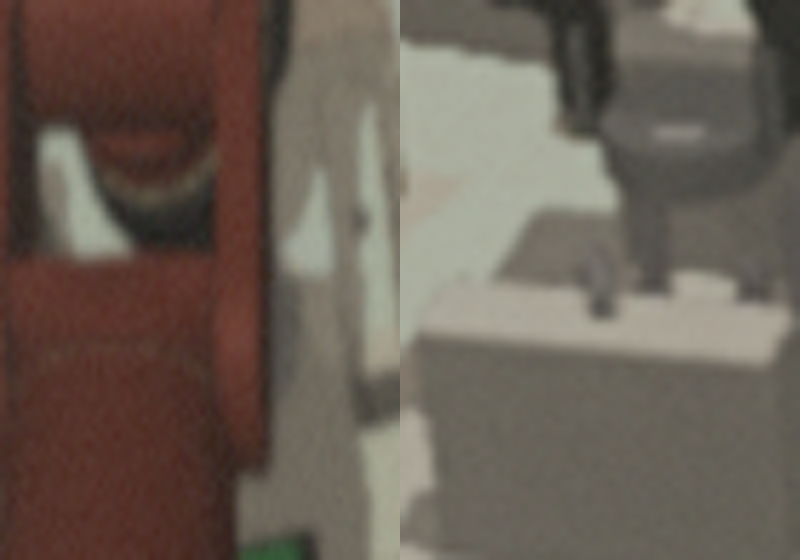

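Side half: the base is held level above the posts. The arm hides the top view. I'll settle, then trim the position.

Emit:
arm_command:
  commands:
    - [[0.0025,0.0,0,0,0,0,1],[0.0025,0.0,0,0,0,0,1],[0.0025,0.0,0,0,0,0,1],[0.0025,0.0,0,0,0,0,1]]

```text
time: 19.45
ee_pos: [0.5994, 0.0997, 0.1405]
ee_rot: [3.141, 0.0, 1.745]
contact_force: [0.1, -0.7, -5.0]
grip_width: 0.053
finger_force: 74.5
```

```bash
python3 -c "
from h import *
s=monitor.sense();print(s['ee_pos'],s['ee_rot'],s['contact_force'],s['wrist_torque'],s['grip_width'],s['finger_force'])
plan((.5985,.1,.126))"
```

```text
[0.5994479  0.09974776 0.1405066 ] [3.14133803e+00 4.13862173e-05 1.74480355e+00] [ 0.06608929 -0.66675683 -4.97013829] [-0.0190261  -0.04690827  0.00620119] 0.05299142771632916 74.45579767227173
from [0.5994 0.0997 0.1405] shift [ 0.0004 -0.0009  0.0145] rot [ 0.01  0.   -0.07]
```

Emit:
arm_command:
  commands:
    - [[0.0003,-0.0006,0.008,0,0,0,1],[0.0003,-0.0006,0.014,0,0,0,1],[0.0003,-0.0006,0.018,0,0,0,1],[0.0003,-0.0006,0.022,0,0,0,1],[0.0003,-0.0006,0.026,0,0,0,1],[0.0003,-0.0006,0.026,0,0,0,1]]

```text
time: 20.05
ee_pos: [0.5983, 0.0998, 0.1133]
ee_rot: [-3.14, -0.0, 1.745]
contact_force: [-0.6, -0.5, -3.6]
grip_width: 0.0527
finger_force: 74.5
```

```bash
python3 -c "
from h import *
s=monitor.sense();print(s['ee_pos'],s['ee_rot'],s['contact_force'],s['wrist_torque'],s['grip_width'],s['finger_force'])
plan((.5985,.1,.126))"
```

```text
[0.59825415 0.09978847 0.11334884] [-3.14004584e+00 -1.73762156e-04  1.74457785e+00] [-0.61974441 -0.46340481 -3.58282355] [ 0.00413906 -0.01540533 -0.02526194] 0.05271581135405869 74.51041102409363
from [0.5983 0.0998 0.1133] shift [ 0.0002  0.0003 -0.0127] rot [-0.09 -0.01 -0.08]
```

Emit:
arm_command:
  commands:
    - [[0,0,0.01,0,0,0,1],[0,0,0.02,0,0,0,1],[0,0,0.03,0,0,0,1],[0,0,0.04,0,0,0,1],[0,0,0.047,0,0,0,1],[0,0,0.05,0,0,0,1],[0,0,0.05,0,0,0,1],[0,0,0.05,0,0,0,1]]

```text
time: 20.85
ee_pos: [0.5991, 0.0999, 0.0647]
ee_rot: [3.141, 0.0, 1.745]
contact_force: [0.5, -0.5, -3.6]
grip_width: 0.0527
finger_force: 74.8
```

```bash
python3 -c "
from h import *
s=monitor.sense();print(s['ee_pos'],s['ee_rot'],s['contact_force'],s['wrist_torque'],s['grip_width'],s['finger_force'])
plan((.5985,.1,.126))"
```

```text
[0.59913461 0.09985831 0.06471141] [3.14080956e+00 8.61085337e-05 1.74462798e+00] [ 0.54930279 -0.47912767 -3.60950881] [ 0.00783387 -0.03174283  0.04806674] 0.05273771695900685 74.81583952903748
from [0.5991 0.0999 0.0647] shift [ 0.0002 -0.0006 -0.0613] rot [ 0.04  0.   -0.08]
```

Emit:
arm_command:
  commands:
    - [[0,0,0.002,0,0,0,1],[0,0,0.004,0,0,0,1],[0,0,0.005,0,0,0,1],[0,0,0.005,0,0,0,1]]

```text
time: 21.25
ee_pos: [0.5994, 0.0999, 0.0612]
ee_rot: [3.141, 0.0, 1.745]
contact_force: [-3.3, 0.6, 5.1]
grip_width: 0.0524
finger_force: 75.7
```

```bash
python3 -c "
from h import *
s=monitor.sense();print(s['ee_pos'],s['ee_rot'],s['contact_force'],s['wrist_torque'],s['grip_width'],s['finger_force'])"
```

```text
[0.59936979 0.09989938 0.06118373] [3.14079577e+00 1.92522537e-04 1.74471101e+00] [-3.2996429   0.61915751  5.0679389 ] [-0.05266049  0.6271923  -0.02112005] 0.05235953493636378 75.73145270347595
```

Emit:
arm_command:
  commands:
    - [[0,0,0,0,0,0,-0.6],[0,0,0,0,0,0,-0.6],[0,0,0,0,0,0,-0.6],[0,0,0,0,0,0,-0.6],[0,0,-0.02,0,0,0,-0.6],[0,0,-0.06,0,0,0,-1],[0,0,-0.1,0,0,0,-1],[0,0,-0.14,0,0,0,-1],[0,0,-0.15,0,0,0,-1],[0,0,-0.15,0,0,0,-1]]
  force: 20

```text
time: 22.25
ee_pos: [0.6002, 0.0999, 0.2121]
ee_rot: [3.136, 0.001, 1.745]
contact_force: [-0.1, -0.7, 0.1]
grip_width: 0.0855
finger_force: 0.0
```

```bash
python3 -c "
from h import *
s=monitor.sense();print(s['ee_pos'],s['grip_width'])
weights(cap('top','t6.png'))
plan((.483,-.324,.21))"
```

```text
[0.60023182 0.09987351 0.21211547] 0.08549422674001361
[379.8 169.8] 231 [372 162  17  17] z8 [ 0.5804 -0.3526] z12 [ 0.5794 -0.3519] z18 [ 0.578  -0.3508]
[370.9 202. ] 202 [362 194  18  17] z8 [ 0.4801 -0.3232] z12 [ 0.4793 -0.3226] z18 [ 0.4782 -0.3216]
from [0.5989 0.0999 0.2094] shift [-0.3974 -0.1875 -0.0007] rot [ 0.05  0.01 -0.08]
```

Emit:
arm_command:
  commands:
    - [[-0.3975,-0.1875,0,0,0,0,-1],[-0.3975,-0.1875,0,0,0,0,-1],[-0.3975,-0.1875,0,0,0,0,-1],[-0.3975,-0.1875,0,0,0,0,-1],[-0.3975,-0.1875,0,0,0,0,-1],[-0.3975,-0.1875,0,0,0,0,-1],[-0.3975,-0.1875,0,0,0,0,-1],[-0.3975,-0.1875,0,0,0,0,-1],[-0.3975,-0.1875,0,0,0,0,-1],[-0.3975,-0.1875,0,0,0,0,-1]]

```text
time: 23.3
ee_pos: [0.4801, -0.3272, 0.2058]
ee_rot: [-3.138, -0.003, 1.739]
contact_force: [0.1, 0.2, -0.1]
grip_width: 0.0855
finger_force: 0.0
```

```bash
python3 -c "
from h import *
im=cap('top','t7.png');weights(im)
plan((.483,-.324,.003))
# base in well check, camera
d=cv2.GaussianBlur(im[:,:,1].astype(np.float32)-im[:,:,0],(0,0),1)
cv2.imwrite('pics/t7c.png',np.hstack([cv2.resize(im[130:190,200:260,::-1],(400,400),interpolation=cv2.INTER_CUBIC),cv2.resize(im[140:230,340:430,::-1],(400,400),interpolation=cv2.INTER_CUBIC)]))"
```

```text
from [ 0.4809 -0.3251  0.2059] shift [-1.000e-04  2.900e-03  2.029e-01] rot [-0.19 -0.25 -0.31]
```

View pics/t7c.png

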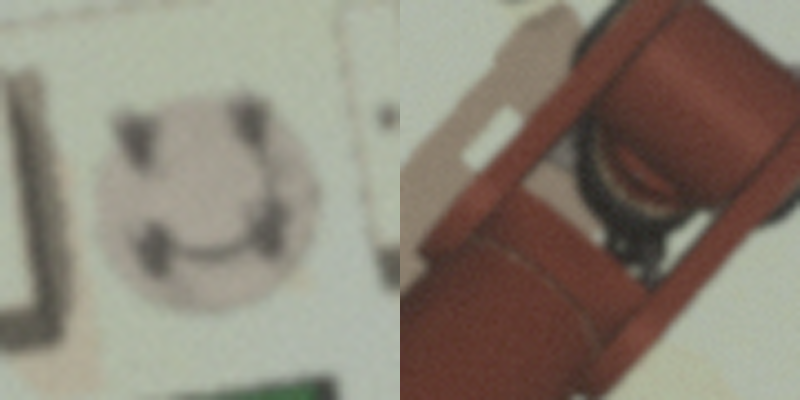

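Left half: the base sits between the four posts. Descending on the ring.

Emit:
arm_command:
  commands:
    - [[0,0.0005,0.05,0,0,0,-1],[0,0.0005,0.1,0,0,0,-1],[0,0.0005,0.15,0,0,0,-1],[0,0.0005,0.19,0,0,0,-1],[0,0.0005,0.204,0,0,0,-1],[0,0.0005,0.2045,0,0,0,-1],[0,0.0005,0.2045,0,0,0,-1],[0,0.0005,0.2045,0,0,0,-1]]

```text
time: 24.15
ee_pos: [0.4853, -0.3253, 0.0078]
ee_rot: [3.138, 0.004, 1.745]
contact_force: [-0.5, -0.7, -0.3]
grip_width: 0.0854
finger_force: 0.0
```

```bash
python3 -c "
from h import *
plan((.483,-.324,.002))"
```

```text
from [ 0.4853 -0.3253  0.0078] shift [ 0.0017 -0.002   0.0057] rot [ 0.18  0.22 -0.06]
```

Emit:
arm_command:
  commands:
    - [[0,0,0,0,0,90,-1],[0,0,0.002,0,0,90,-1],[0,0,0.002,0,0,90,-1],[0,0,0.002,0,0,90,-1],[0,0,0.002,0,0,90,-1],[0,0,0.002,0,0,90,-1],[0,0,0.002,0,0,90,-1],[0,0,0.002,0,0,90,-1],[0,0,0.002,0,0,90,-1],[0,0,0.002,0,0,90,-1]]

```text
time: 25.15
ee_pos: [0.4849, -0.3254, 0.0057]
ee_rot: [3.138, -0.003, 0.238]
contact_force: [-0.2, -0.6, -0.0]
grip_width: 0.0855
finger_force: 0.0
```

Emit:
arm_command:
  commands:
    - [[0,0,0,0,0,4.1,-1],[0,0,0,0,0,4.1,-1],[0,0,0,0,0,4.1,1],[0,0,0,0,0,4.1,1],[0,0,0,0,0,4.1,1],[0,0,0,0,0,4.1,1],[0,0,0,0,0,4.1,1]]

```text
time: 25.85
ee_pos: [0.4838, -0.3243, 0.0042]
ee_rot: [3.141, -0.0, 0.174]
contact_force: [-2.4, 2.2, 7.2]
grip_width: 0.0547
finger_force: 19.9
```

```bash
python3 -c "
from h import *
s=monitor.sense();print(s['ee_pos'],s['ee_rot'],s['contact_force'],s['grip_width'],s['finger_force'],s['qpos'])"
```

```text
[ 0.48381103 -0.32428839  0.00419953] [ 3.14123279e+00 -4.53968121e-04  1.73876216e-01] [-2.43266626  2.21718354  7.17722858] 0.054700931622622094 19.899990241974592 [-7.18303275e-01  2.00563294e-01  1.86161104e+00  1.44649820e-04
  1.07885323e+00  6.78548629e-01]
```

Emit:
arm_command:
  commands:
    - [[0,0,0,0,0,0,-1],[0,0,0,0,0,0,-1],[0,0,0,0,0,0,-1],[0,0,0,0,0,-40,-1],[0,0,0,0,0,-90,-1],[0,0,0,0,0,-90,-1],[0,0,0,0,0,-90,-1],[0,0,0,0,0,-90,-1],[0,0,0,0,0,-90,-1],[0,0,0,0,0,-90,-1]]

```text
time: 26.85
ee_pos: [0.4832, -0.3239, 0.0025]
ee_rot: [-3.141, -0.0, 1.229]
contact_force: [-0.2, -0.4, 0.4]
grip_width: 0.0853
finger_force: 0.0
```

Emit:
arm_command:
  commands:
    - [[0,0,0,0,0,-29.9,-1],[0,0,0,0,0,-29.9,-1],[0,0,0,0,0,-29.9,-1],[0,0,0,0,0,-29.9,-1],[0,0,0,0,0,-29.9,-1],[0,0,0,0,0,-29.9,1],[0,0,0,0,0,-29.9,1],[0,0,0,0,0,-29.9,1],[0,0,0,0,0,-29.9,1],[0,0,0,0,0,-29.9,1]]

```text
time: 27.85
ee_pos: [0.4835, -0.3241, 0.003]
ee_rot: [3.141, 0.0, 1.745]
contact_force: [-0.2, 0.3, 2.5]
grip_width: 0.0538
finger_force: 21.6
```

```bash
python3 -c "
from h import *
s=monitor.sense();print(s['ee_pos'],s['ee_rot'],s['contact_force'],s['grip_width'],s['finger_force'],s['time'])"
```

```text
[ 0.48345629 -0.32408899  0.00303858] [3.14137914e+00 2.02426407e-04 1.74461389e+00] [-0.23637214  0.34130135  2.53811114] 0.05379747168777315 21.641412419267 27.85
```

Grip harder and lift.

Emit:
arm_command:
  commands:
    - [[0,0,0,0,0,0,1],[0,0,0,0,0,0,1],[0,0,-0.02,0,0,0,1],[0,0,-0.06,0,0,0,1],[0,0,-0.11,0,0,0,1],[0,0,-0.16,0,0,0,1],[0,0,-0.2,0,0,0,1],[0,0,-0.2,0,0,0,1]]
  force: 60

```text
time: 28.65
ee_pos: [0.4861, -0.3263, 0.2104]
ee_rot: [3.134, 0.01, 1.745]
contact_force: [-0.3, -1.0, -0.3]
grip_width: 0.0521
finger_force: 63.4
```

```bash
python3 -c "
from h import *
s=monitor.sense();print(s['ee_pos'],s['ee_rot'],s['contact_force'],s['grip_width'],s['finger_force'],s['time'])
plan((.599,.0998,.203))"
```

```text
[ 0.48607951 -0.32634111  0.21044332] [3.13358746 0.0098573  1.74492588] [-0.34477291 -1.00849436 -0.25636669] 0.052128251473047185 63.40487787150778 28.65
from [ 0.4861 -0.3263  0.2104] shift [0.4002 0.185  0.005 ] rot [ 0.46  0.57 -0.06]
```

Emit:
arm_command:
  commands:
    - [[0.05,0.024,0,0,0,0,1],[0.095,0.045,0,0,0,0,1],[0.14,0.066,0,0,0,0,1],[0.185,0.087,0,0,0,0,1],[0.23,0.109,0,0,0,0,1],[0.275,0.13,0,0,0,0,1],[0.32,0.151,0,0,0,0,1],[0.365,0.172,0,0,0,0,1],[0.397,0.1876,0,0,0,0,1],[0.397,0.1876,0,0,0,0,1]]

```text
time: 29.65
ee_pos: [0.5987, 0.1039, 0.2002]
ee_rot: [-3.139, -0.002, 1.75]
contact_force: [-0.0, 0.1, -0.7]
grip_width: 0.0524
finger_force: 63.4
```

Emit:
arm_command:
  commands:
    - [[0,0,0.03,0,0,0,1],[0,0,0.06,0,0,0,1],[0,0,0.066,0,0,0,1],[0,0,0.066,0,0,0,1],[0,0,0.066,0,0,0,1],[0,0,0.066,0,0,0,1],[0,0,0.066,0,0,0,1]]

```text
time: 30.35
ee_pos: [0.6004, 0.0994, 0.1387]
ee_rot: [3.139, 0.0, 1.745]
contact_force: [-0.0, 0.2, -0.8]
grip_width: 0.0524
finger_force: 63.4
```

```bash
python3 -c "
from h import *
s=monitor.sense();print(s['ee_pos'],s['ee_rot'],s['contact_force'],s['grip_width'],s['finger_force'],s['time'])
plan((.599,.0998,.11))"
```

```text
[0.60038086 0.09935695 0.13868942] [3.13860290e+00 4.06069249e-04 1.74467010e+00] [-0.04778942  0.1716834  -0.83949008] 0.05243796586581632 63.41137718525715 30.35
from [0.6004 0.0994 0.1387] shift [ 0.0007 -0.0014  0.0287] rot [ 0.17  0.02 -0.08]
```

Emit:
arm_command:
  commands:
    - [[0.0004,-0.0006,0.0,0,0,0,1],[0.0004,-0.0006,0.01,0,0,0,1],[0.0004,-0.0006,0.015,0,0,0,1],[0.0004,-0.0006,0.02,0,0,0,1],[0.0004,-0.0006,0.025,0,0,0,1],[0.0004,-0.0006,0.03,0,0,0,1],[0.0004,-0.0006,0.033,0,0,0,1]]

```text
time: 31.05
ee_pos: [0.5984, 0.0997, 0.103]
ee_rot: [-3.141, -0.0, 1.745]
contact_force: [-0.8, -0.4, -2.1]
grip_width: 0.0522
finger_force: 63.4
```

```bash
python3 -c "
from h import *
s=monitor.sense();print(s['ee_pos'],s['ee_rot'],s['contact_force'],s['grip_width'],s['finger_force'],s['time'])
plan((.599,.0998,.0755))"
```

```text
[0.59837804 0.09974671 0.10301938] [-3.14073257e+00 -1.23914574e-04  1.74484294e+00] [-0.8163101  -0.41865778 -2.07784232] 0.05220295523624217 63.42368021607399 31.05
from [0.5984 0.0997 0.103 ] shift [-0.0001  0.0006  0.0275] rot [-0.05 -0.01 -0.07]
```

Emit:
arm_command:
  commands:
    - [[0,0,0.008,0,0,0,1],[0,0,0.015,0,0,0,1],[0,0,0.02,0,0,0,1],[0,0,0.025,0,0,0,1],[0,0,0.0275,0,0,0,1],[0,0,0.029,0,0,0,1],[0,0,0.029,0,0,0,1],[0,0,0.029,0,0,0,1]]

```text
time: 31.85
ee_pos: [0.5989, 0.0998, 0.0755]
ee_rot: [3.141, 0.0, 1.745]
contact_force: [-2.6, -0.2, 2.7]
grip_width: 0.0518
finger_force: 63.9
```

```bash
python3 -c "
from h import *
s=monitor.sense();print(s['ee_pos'],s['ee_rot'],s['contact_force'],s['grip_width'],s['finger_force'],s['time'])
plan((.599,.0998,.0755))"
```

```text
[0.59892045 0.09975802 0.07548408] [3.14109643e+00 1.32916745e-04 1.74491107e+00] [-2.62292869 -0.23086159  2.73724596] 0.051779510538828136 63.901455639861524 31.85
from [0.5989 0.0998 0.0755] shift [ 0.      0.0001 -0.    ] rot [ 0.03  0.01 -0.06]
```

Emit:
arm_command:
  commands:
    - [[0,0,0,0,0,0,-0.6],[0,0,0,0,0,0,-0.6],[0,0,0,0,0,0,-0.6],[0,0,0,0,0,0,-0.6],[0,0,-0.02,0,0,0,-0.6],[0,0,-0.06,0,0,0,-0.6],[0,0,-0.1,0,0,0,-0.4],[0,0,-0.13,0,0,0,-0.2],[0,0,-0.13,0,0,0,-0.2],[0,0,-0.13,0,0,0,-0.2]]
  force: 20

```text
time: 32.85
ee_pos: [0.5991, 0.0998, 0.2057]
ee_rot: [3.14, 0.0, 1.745]
contact_force: [-0.2, -0.2, 0.3]
grip_width: 0.0514
finger_force: 0.0
```

```bash
python3 -c "
from h import *
s=monitor.sense();print(s['ee_pos'],s['grip_width'])
weights(cap('top','t8.png'))
plan((.584,-.353,.205))"
```

```text
[0.59910712 0.09978783 0.20567679] 0.05136894867275162
[379.8 169.7] 231 [372 162  17  17] z8 [ 0.5809 -0.3525] z12 [ 0.5799 -0.3518] z18 [ 0.5784 -0.3507]
from [0.5982 0.0998 0.2039] shift [-0.4435 -0.0924 -0.0011] rot [-0.07 -0.01 -0.06]
```

Emit:
arm_command:
  commands:
    - [[-0.4435,-0.0924,0,0,0,0,-0.2],[-0.4435,-0.0924,0,0,0,0,-0.2],[-0.4435,-0.0924,0,0,0,0,-0.2],[-0.4435,-0.0924,0,0,0,0,-0.2],[-0.4435,-0.0924,0,0,0,0,-0.2],[-0.4435,-0.0924,0,0,0,0,-0.2],[-0.4435,-0.0924,0,0,0,0,-0.2],[-0.4435,-0.0924,0,0,0,0,-0.2],[-0.4435,-0.0924,0,0,0,0,-0.2],[-0.4435,-0.0924,0,0,0,0,-0.2]]

```text
time: 33.9
ee_pos: [0.5822, -0.3579, 0.2015]
ee_rot: [-3.138, -0.001, 1.739]
contact_force: [0.3, -0.3, -0.4]
grip_width: 0.0516
finger_force: 0.0
```

Emit:
arm_command:
  commands:
    - [[0,0,0.05,0,0,0,-0.2],[0,0,0.1,0,0,0,-0.2],[0,0,0.15,0,0,0,-0.2],[0,0,0.17,0,0,0,-0.2],[0,0,0.17,0,0,0,-0.2],[0,0,0.17,0,0,0,-0.2]]

```text
time: 34.5
ee_pos: [0.5841, -0.3521, 0.0339]
ee_rot: [-3.14, -0.002, 1.745]
contact_force: [0.5, -0.6, 0.6]
grip_width: 0.051
finger_force: 0.0
```

```bash
python3 -c "
from h import *
plan((.584,-.353,.012))
b=cap('side','s9.png')
u,v=map(int,proj('side',(.584,-.353,.02)));print(u,v)
cv2.imwrite('pics/s9c.png',cv2.resize(b[v-40:v+35,u-50:u+50,::-1],(800,600),interpolation=cv2.INTER_CUBIC))"
```

```text
from [ 0.5841 -0.3521  0.0339] shift [-0.0009 -0.0002  0.0219] rot [-0.07 -0.09 -0.04]
272 177
```

View pics/s9c.png

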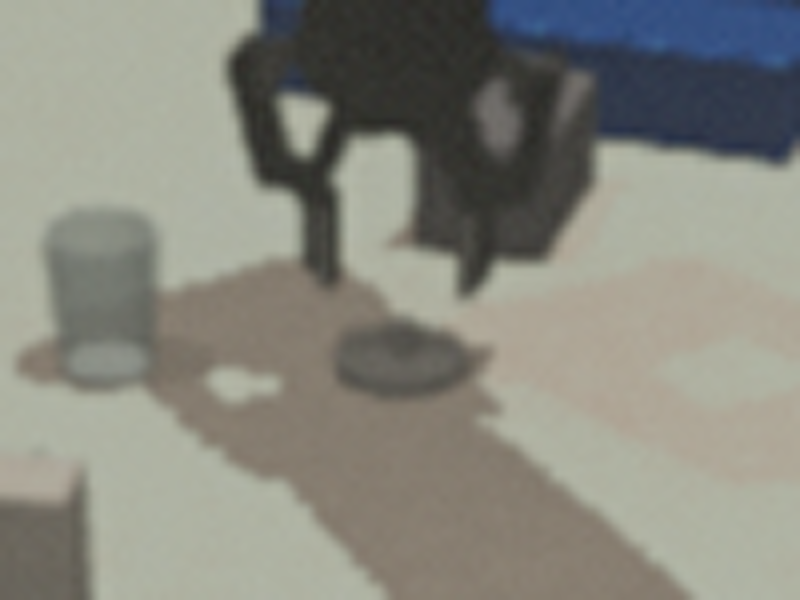

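The fingers straddle the knob. Lowering, and centring it in both directions.

Emit:
arm_command:
  commands:
    - [[-0.0005,0,0,0,0,90,-0.2],[-0.0005,0,0,0,0,90,-0.2],[-0.0005,0,0,0,0,90,-0.2],[-0.0005,0,0,0,0,90,-0.2],[-0.0005,0,0,0,0,90,-0.2],[-0.0005,0,0,0,0,90,-0.2],[-0.0005,0,0,0,0,90,-0.2],[-0.0005,0,0.01,0,0,90,-0.2],[-0.0005,0,0.018,0,0,90,-0.2],[-0.0005,0,0.022,0,0,90,-0.2]]

```text
time: 35.55
ee_pos: [0.586, -0.3543, 0.0154]
ee_rot: [3.138, -0.003, 0.239]
contact_force: [-0.2, -0.0, 0.1]
grip_width: 0.0514
finger_force: 0.0
```

Emit:
arm_command:
  commands:
    - [[0,0,0,0,0,4.2,-0.2],[0,0,0,0,0,4.2,-0.2],[0,0,0,0,0,4.2,1],[0,0,0,0,0,4.2,1],[0,0,0,0,0,4.2,1],[0,0,0,0,0,4.2,1],[0,0,0,0,0,4.2,1]]

```text
time: 36.25
ee_pos: [0.5851, -0.3537, 0.0139]
ee_rot: [3.141, -0.001, 0.172]
contact_force: [-0.3, 1.7, 5.6]
grip_width: 0.0126
finger_force: 19.6
```

```bash
python3 -c "
from h import *
s=monitor.sense();print(s['ee_pos'],s['ee_rot'],s['contact_force'],s['wrist_torque'],s['grip_width'],s['finger_force'],s['time'])"
```

```text
[ 0.58506932 -0.3536909   0.01385826] [ 3.14107846e+00 -8.04815132e-04  1.71842151e-01] [-0.26237327  1.70157966  5.57610334] [0.34611977 0.2057889  0.03262937] 0.012594620193088742 19.64801698923111 36.25
```

Emit:
arm_command:
  commands:
    - [[0,0,0,0,0,0,-0.2],[0,0,0,0,0,0,-0.2],[0,0,0,0,0,0,-0.2],[0,0,0,0,0,-40,-0.2],[0,0,0,0,0,-90,-0.2],[0,0,0,0,0,-90,-0.2],[0,0,0,0,0,-90,-0.2],[0,0,0,0,0,-90,-0.2],[0,0,0,0,0,-90,-0.2],[0,0,0,0,0,-90,-0.2]]

```text
time: 37.25
ee_pos: [0.5843, -0.3534, 0.0123]
ee_rot: [-3.141, -0.0, 1.228]
contact_force: [0.4, -0.9, -0.4]
grip_width: 0.0515
finger_force: 0.0
```

Emit:
arm_command:
  commands:
    - [[0,0,0,0,0,-30,-0.2],[0,0,0,0,0,-30,-0.2],[0,0,0,0,0,-30,-0.2],[0,0,0,0,0,-30,-0.2],[0,0,0,0,0,-30,-0.2],[0,0,0,0,0,-30,1],[0,0,0,0,0,-30,1],[0,0,0,0,0,-30,1],[0,0,0,0,0,-30,1],[0,0,0,0,0,-30,1]]

```text
time: 38.25
ee_pos: [0.5846, -0.3535, 0.0128]
ee_rot: [3.142, 0.0, 1.745]
contact_force: [-0.4, -0.5, -0.6]
grip_width: 0.0123
finger_force: 19.5
```

```bash
python3 -c "
from h import *
s=monitor.sense();print(s['ee_pos'],s['ee_rot'],s['contact_force'],s['wrist_torque'],s['grip_width'],s['finger_force'],s['time'])"
```

```text
[ 0.58457154 -0.35354268  0.01278031] [3.14154621e+00 1.52077345e-05 1.74486740e+00] [-0.40800534 -0.54943514 -0.61740594] [ 0.01205469 -0.043646    0.04678548] 0.012346154658029442 19.493547677993774 38.25
```

Emit:
arm_command:
  commands:
    - [[0,0,0,0,0,0,1],[0,0,0,0,0,0,1],[0,0,-0.02,0,0,0,1],[0,0,-0.06,0,0,0,1],[0,0,-0.11,0,0,0,1],[0,0,-0.16,0,0,0,1],[0,0,-0.2,0,0,0,1],[0.04,0.0084,-0.2,0,0,0,1],[0.08,0.0168,-0.2,0,0,0,1],[0.12,0.0252,-0.2,0,0,0,1]]
  force: 60

```text
time: 39.25
ee_pos: [0.5881, -0.2298, 0.2126]
ee_rot: [-3.141, -0.0, 1.744]
contact_force: [0.8, 0.8, -1.9]
grip_width: 0.0102
finger_force: 58.7
```

Emit:
arm_command:
  commands:
    - [[0.04,0.0084,0,0,0,0,1],[0.08,0.0168,0,0,0,0,1],[0.12,0.0252,0,0,0,0,1],[0.16,0.0336,0,0,0,0,1],[0.2,0.042,0,0,0,0,1],[0.24,0.0504,0,0,0,0,1],[0.28,0.0588,0,0,0,0,1],[0.324,0.068,0,0,0,0,1],[0.324,0.068,0,0,0,0,1],[0.324,0.068,0,0,0,0,1]]

```text
time: 40.25
ee_pos: [0.5988, 0.1007, 0.2121]
ee_rot: [-3.14, 0.0, 1.747]
contact_force: [-0.6, 0.4, -2.2]
grip_width: 0.0104
finger_force: 58.7
```

```bash
python3 -c "
from h import *
s=monitor.sense();print(s['ee_pos'],s['ee_rot'],s['contact_force'],s['wrist_torque'],s['grip_width'],s['finger_force'],s['time'])
plan((.599,.0998,.14))"
```

```text
[0.59879239 0.10067446 0.21213048] [-3.14033190e+00  4.39005949e-04  1.74727741e+00] [-0.600677    0.39662384 -2.17376747] [-0.00807977  0.0125095   0.00706799] 0.010352256750600725 58.72826099395752 40.25
from [0.5988 0.1007 0.2121] shift [-0.0009  0.0001  0.0721] rot [-0.07  0.03  0.07]
```

Emit:
arm_command:
  commands:
    - [[0,0,0.04,0,0,0,1],[0,0,0.07,0,0,0,1],[0,0,0.073,0,0,0,1],[0,0,0.073,0,0,0,1],[0,0,0.073,0,0,0,1],[0,0,0.073,0,0,0,1],[0,0,0.073,0,0,0,1]]

```text
time: 40.95
ee_pos: [0.6004, 0.0998, 0.1418]
ee_rot: [3.138, 0.0, 1.745]
contact_force: [-0.3, 0.6, -2.0]
grip_width: 0.0103
finger_force: 58.8
```

```bash
python3 -c "
from h import *
s=monitor.sense();print(s['ee_pos'],s['ee_rot'],s['contact_force'],s['wrist_torque'],s['grip_width'],s['finger_force'],s['time'])
plan((.5988,.0998,.1))"
```

```text
[0.60044473 0.0997785  0.14184391] [3.13843998e+00 4.58105221e-04 1.74493331e+00] [-0.25432568  0.5954247  -2.03008361] [0.03653598 0.00815059 0.00885545] 0.01033310650168715 58.76678824424744 40.95
from [0.6004 0.0998 0.1418] shift [ 0.0003 -0.0017  0.0418] rot [ 0.18  0.03 -0.06]
```

Emit:
arm_command:
  commands:
    - [[0,-0.0004,0.0,0,0,0,1],[0,-0.0004,0.006,0,0,0,1],[0,-0.0004,0.012,0,0,0,1],[0,-0.0004,0.018,0,0,0,1],[0,-0.0004,0.024,0,0,0,1],[0,-0.0004,0.03,0,0,0,1],[0,-0.0004,0.036,0,0,0,1],[0,-0.0004,0.036,0,0,0,1]]

```text
time: 41.75
ee_pos: [0.5981, 0.0998, 0.1023]
ee_rot: [-3.139, -0.0, 1.745]
contact_force: [-0.3, -0.4, -1.8]
grip_width: 0.0104
finger_force: 58.8
```

```bash
python3 -c "
from h import *
s=monitor.sense();print(s['ee_pos'],s['ee_rot'],s['contact_force'],s['wrist_torque'],s['grip_width'],s['finger_force'],s['time'])
plan((.5988,.0998,.0965))"
```

```text
[0.59809102 0.09979509 0.10230371] [-3.13928751e+00 -3.32357043e-04  1.74517402e+00] [-0.33439642 -0.40179908 -1.83388026] [0.01322303 0.02174094 0.07182053] 0.010438412257892276 58.76196026802063 41.75
from [0.5981 0.0998 0.1023] shift [-0.0001  0.0007  0.0058] rot [-0.13 -0.02 -0.05]
```

Emit:
arm_command:
  commands:
    - [[0,0,0,0,0,0,1],[0,0,0.003,0,0,0,1],[0,0,0.006,0,0,0,1],[0,0,0.008,0,0,0,1],[0,0,0.008,0,0,0,1],[0,0,0.008,0,0,0,1]]

```text
time: 42.35
ee_pos: [0.5992, 0.0999, 0.0969]
ee_rot: [3.141, 0.0, 1.745]
contact_force: [-4.1, 0.1, 4.5]
grip_width: 0.0105
finger_force: 59.4
```

```bash
python3 -c "
from h import *
s=monitor.sense();print(s['ee_pos'],s['ee_rot'],s['contact_force'],s['wrist_torque'],s['grip_width'],s['finger_force'],s['time'])
plan((.5988,.0998,.0965))"
```

```text
[0.59919425 0.09989243 0.09687466] [3.14113414e+00 9.29481433e-05 1.74524176e+00] [-4.09506592  0.10021185  4.50779514] [0.05096714 0.62148053 0.01967576] 0.01051661414765194 59.422545433044434 42.35
from [0.5992 0.0999 0.0969] shift [-0.     -0.0004  0.0004] rot [ 0.03  0.01 -0.04]
```

Emit:
arm_command:
  commands:
    - [[0,0,0,0,0,0,0.2],[0,0,0,0,0,0,0.2],[0,0,0,0,0,0,0.2],[0,0,-0.02,0,0,0,0.2],[0,0,-0.06,0,0,0,0.2],[0,0,-0.1,0,0,0,-0.2],[0,0,-0.14,0,0,0,-0.2],[0.05,-0.01,-0.14,0,0,0,-0.2],[0.1,-0.02,-0.14,0,0,0,-0.2],[0.15,-0.03,-0.14,0,0,0,-0.2]]
  force: 20

```text
time: 43.35
ee_pos: [0.5441, 0.2407, 0.2363]
ee_rot: [3.14, -0.0, 1.744]
contact_force: [0.2, 1.2, 0.2]
grip_width: 0.0512
finger_force: 0.0
```

```bash
python3 -c "
from h import *
im=cap('top','t10.png'); weights(im)
plan((.4848,.3981,.21))
p=np.hstack([cv2.resize(im[130:190,200:260,::-1],(400,400),interpolation=cv2.INTER_CUBIC),cv2.resize(cap('side','s10.png')[200:260,165:225,::-1],(400,400),interpolation=cv2.INTER_CUBIC)])
cv2.imwrite('pics/t10c.png',p)"
```

```text
from [0.5408 0.2474 0.236 ] shift [ 0.1581 -0.0282  0.027 ] rot [-0.02 -0.33  0.26]
```

View pics/t10c.png

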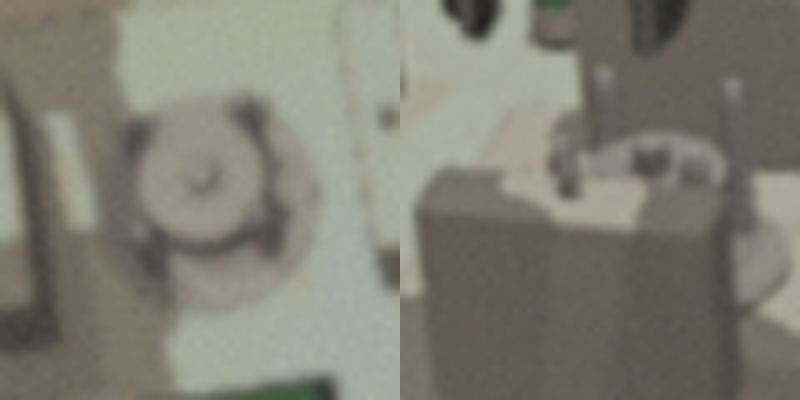

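The stack is complete: the knobbed top sits centred and level between the posts. Now back to the cover.

Emit:
arm_command:
  commands:
    - [[0.05,-0.01,0,0,0,0,-0.2],[0.1,-0.02,0,0,0,0,-0.2],[0.163,-0.0305,0,0,0,0,-0.2],[0.163,-0.0305,0.04,0,0,0,-0.2],[0.163,-0.0305,0.08,0,0,0,-0.2],[0.163,-0.0305,0.12,0,0,0,-0.2],[0.163,-0.0305,0.16,0,0,0,-0.2],[0.163,-0.0305,0.175,0,0,0,-0.2],[0.163,-0.0305,0.175,0,0,0,-0.2],[0.163,-0.0305,0.175,0,0,0,-0.2]]

```text
time: 44.45
ee_pos: [0.4874, 0.3952, 0.0625]
ee_rot: [3.139, -0.001, 1.745]
contact_force: [1.0, 0.5, 1.0]
grip_width: 0.0514
finger_force: 0.0
```

```bash
python3 -c "
from h import *
plan((.4848,.3981,.0135))"
```

```text
from [0.4874 0.3952 0.0625] shift [ 0.0033 -0.0022  0.049 ] rot [ 0.13 -0.05 -0.07]
```

Emit:
arm_command:
  commands:
    - [[0.002,-0.001,0.02,0,0,0,-0.2],[0.002,-0.001,0.035,0,0,0,-0.2],[0.002,-0.001,0.043,0,0,0,-0.2],[0.002,-0.001,0.047,0,0,0,-0.2],[0.002,-0.001,0.047,0,0,0,-0.2],[0.002,-0.001,0.047,0,0,0,-0.2],[0.002,-0.001,0.047,0,0,0,-0.2]]

```text
time: 45.15
ee_pos: [0.4853, 0.397, 0.0147]
ee_rot: [3.14, -0.001, 1.745]
contact_force: [-0.2, -0.1, -0.2]
grip_width: 0.0512
finger_force: 0.0
```

```bash
python3 -c "
from h import *
plan((.4846,.3981,.0135))"
```

```text
from [0.4853 0.397  0.0147] shift [ 0.0012 -0.0005  0.0012] rot [ 0.08 -0.03 -0.05]
```

Emit:
arm_command:
  commands:
    - [[0,0,0,0,0,0,0.3],[0,0,0,0,0,0,1],[0,0,0,0,0,0,1],[0,0,0,0,0,0,1],[0,0,0,0,0,0,1],[0,0,-0.01,0,0,0,1],[0,0,-0.05,0,0,0,1],[0,0,-0.1,0,0,0,1],[0,0,-0.15,0,0,0,1],[0,0,-0.2,0,0,0,1]]
  force: 60

```text
time: 46.15
ee_pos: [0.4841, 0.3962, 0.2154]
ee_rot: [-3.141, 0.0, 1.745]
contact_force: [1.4, 0.9, -1.2]
grip_width: 0.0131
finger_force: 61.0
```

```bash
python3 -c "
from h import *
s=monitor.sense();print(s['ee_pos'],s['ee_rot'],s['contact_force'],s['wrist_torque'],s['grip_width'],s['finger_force'],s['time'])
plan((.5988,.0998,.2))"
```

```text
[0.48406348 0.396176   0.21538844] [-3.14056919e+00  4.59380343e-04  1.74523845e+00] [ 1.38834548  0.92720095 -1.18688294] [-0.0011502  -0.05682795 -0.04203218] 0.013094539110781959 61.04985594749451 46.15
from [0.4841 0.3962 0.2154] shift [-0.3118  0.0616  0.0155] rot [-0.06  0.03 -0.04]
```

Emit:
arm_command:
  commands:
    - [[-0.04,0.008,0,0,0,0,1],[-0.08,0.016,0,0,0,0,1],[-0.12,0.024,0,0,0,0,1],[-0.16,0.032,0,0,0,0,1],[-0.2,0.04,0,0,0,0,1],[-0.24,0.048,0,0,0,0,1],[-0.28,0.055,0,0,0,0,1],[-0.312,0.061,0,0,0,0,1],[-0.312,0.061,0,0,0,0,1],[-0.312,0.061,0,0,0,0,1]]

```text
time: 47.15
ee_pos: [0.5986, 0.0994, 0.2134]
ee_rot: [-3.14, -0.001, 1.744]
contact_force: [-0.7, -0.4, -1.6]
grip_width: 0.0131
finger_force: 61.1
```

Emit:
arm_command:
  commands:
    - [[0,0,0.02,0,0,0,1],[0,0,0.035,0,0,0,1],[0,0,0.042,0,0,0,1],[0,0,0.042,0,0,0,1],[0,0,0.042,0,0,0,1],[0,0,0.042,0,0,0,1],[0,0,0.042,0,0,0,1]]

```text
time: 47.85
ee_pos: [0.5995, 0.1, 0.1729]
ee_rot: [3.14, 0.0, 1.745]
contact_force: [0.1, -0.0, -1.6]
grip_width: 0.0132
finger_force: 61.1
```

```bash
python3 -c "
from h import *
s=monitor.sense();print(s['ee_pos'],s['ee_rot'],s['contact_force'],s['wrist_torque'],s['grip_width'],s['finger_force'],s['time'])
plan((.5988,.0998,.15))"
```

```text
[0.59951314 0.10003615 0.17285342] [3.14000221e+00 2.07441753e-04 1.74529626e+00] [ 0.10727894 -0.04878558 -1.56871491] [ 0.0225858  -0.02909342  0.00502449] 0.013242817580653172 61.110992431640625 47.85
from [0.5995 0.1    0.1729] shift [-0.0001 -0.0008  0.0229] rot [ 0.09  0.01 -0.04]
```

Emit:
arm_command:
  commands:
    - [[0,-0.0002,0.004,0,0,0,1],[0,-0.0002,0.008,0,0,0,1],[0,-0.0002,0.011,0,0,0,1],[0,-0.0002,0.014,0,0,0,1],[0,-0.0002,0.017,0,0,0,1],[0,-0.0002,0.017,0,0,0,1]]

```text
time: 48.45
ee_pos: [0.5984, 0.0998, 0.154]
ee_rot: [-3.14, -0.0, 1.745]
contact_force: [0.3, 0.3, -2.6]
grip_width: 0.0128
finger_force: 61.1
```

```bash
python3 -c "
from h import *
s=monitor.sense();print(s['ee_pos'],s['ee_rot'],s['contact_force'],s['wrist_torque'],s['grip_width'],s['finger_force'],s['time'])
plan((.5988,.0998,.15))"
```

```text
[0.59837649 0.09984926 0.1539765 ] [-3.14032519e+00 -1.79511647e-04  1.74511492e+00] [ 0.26143036  0.32526864 -2.61124718] [-0.03231833  0.03263036 -0.01508656] 0.01282342065977286 61.11036658287048 48.45
from [0.5984 0.0998 0.154 ] shift [-0.0001  0.0004  0.004 ] rot [-0.07 -0.01 -0.05]
```

Over the pins without contact. Lowering fully.

Emit:
arm_command:
  commands:
    - [[0,0,0.002,0,0,0,1],[0,0,0.004,0,0,0,1],[0,0,0.006,0,0,0,1],[0,0,0.0085,0,0,0,1],[0,0,0.0085,0,0,0,1],[0,0,0.0085,0,0,0,1]]

```text
time: 49.05
ee_pos: [0.5991, 0.0999, 0.1482]
ee_rot: [3.141, 0.0, 1.745]
contact_force: [-4.2, -0.5, 5.7]
grip_width: 0.013
finger_force: 62.2
```

```bash
python3 -c "
from h import *
s=monitor.sense();print(s['ee_pos'],s['ee_rot'],s['contact_force'],s['wrist_torque'],s['grip_width'],s['finger_force'],s['time'])"
```

```text
[0.59907469 0.09991918 0.14823518] [3.14103528e+00 2.09397513e-04 1.74523942e+00] [-4.22890291 -0.5115541   5.70080215] [-0.06200222  0.68461267 -0.00807685] 0.012970130706653385 62.196621894836426 49.05
```

Emit:
arm_command:
  commands:
    - [[0,0,0,0,0,0,0],[0,0,0,0,0,0,0],[0,0,0,0,0,0,0],[0,0,-0.02,0,0,0,0],[0,0,-0.06,0,0,0,0],[0,0,-0.09,0,0,0,0],[-0.01,-0.04,-0.09,0,0,0,1],[-0.02,-0.09,-0.09,0,0,0,1],[-0.0256,-0.139,-0.09,0,0,0,1],[-0.0256,-0.139,-0.09,0,0,0,1]]
  force: 20

```text
time: 50.05
ee_pos: [0.4612, 0.0499, 0.2343]
ee_rot: [-3.139, -0.0, 1.744]
contact_force: [0.3, -0.3, -0.1]
grip_width: 0.0
finger_force: 0.0
```

Emit:
arm_command:
  commands:
    - [[0,0,0,0,0,0,1],[0,0,0,0,0,0,1],[0,0,0,0,0,0,1]]

```text
time: 50.35
ee_pos: [0.4676, 0.0507, 0.2368]
ee_rot: [3.141, 0.0, 1.746]
contact_force: [-0.4, -0.1, -0.2]
grip_width: 0.0002
finger_force: 0.0
```

Run:
```python
from h import *
s=monitor.sense();print(s['ee_pos'],s['ee_rot'],s['grip_width'],s['time'])
im=cap('top','t11.png'); g=im.max(2).astype(np.float32)
P=[]
for u,v in[(197.1,157.3),(258.2,147.2)]:
    u0,v0=round(u)-5,round(v)-5; w=g[v0:v0+11,u0:u0+11]; wt=np.clip(np.median(w)-20-w,0,None); yy,xx=np.mgrid[v0:v0+11,u0:u0+11]
    c=((xx*wt).sum()/wt.sum(),(yy*wt).sum()/wt.sum()); P.append(onz('top',c,.142)); print(np.round(c,1),wt.sum(),np.median(w))
P=np.array(P);print(P.mean(0),np.linalg.norm(P[0]-P[1]))
for c,a,s,m in blobs(g<70,(190,130,265,165),20): print('rib',c,a,onz('top',c,.176))
b=cap('side','s11.png').max(2).astype(np.float32); b0=cv2.imread('pics/side0.png').max(2).astype(np.float32)
x0,y0,x1,y1=165,185,235,262; print('side diff vs start',np.abs(b-b0)[y0:y1,x0:x1].mean(),np.percentile(np.abs(b-b0)[y0:y1,x0:x1],[90,97]))
plan((.4662,.0505,.072))
```

```text
[0.46762847 0.05074569 0.23680066] [3.14104633e+00 2.72425436e-05 1.74553597e+00] 0.00022634878401674453 50.35
[200.6 158.1] 1166.0 145.0
[256.1 149.2] 883.0 125.0
[0.59132747 0.09744123 0.142     ] 0.15832450126617081
rib [260.52941176 160.        ] 34 [0.56472564 0.00478884 0.176     ]
side diff vs start 10.055658 [43. 56.]
from [0.4674 0.0508 0.2365] shift [-1.000e-04 -1.100e-03  1.645e-01] rot [-0.01 -0.01 -0.02]
```

Run:
```python
from h import *
for n in('side0','s11'):
    g=cv2.imread(f'pics/{n}.png').max(2)
    for c,a,s,m in blobs(g<60,(180,180,222,225),40): print(n,c,a,s)
a=cv2.imread('pics/side0.png',0);b=cv2.imread('pics/s11.png',0)
# near (left) edge of the cover plate and rib: patch registration
for nm,(x0,y0,x1,y1) in dict(near=(165,215,225,235),rib=(188,185,215,218),far=(205,188,240,205)).items():
    r=cv2.matchTemplate(b[y0-6:y1+6,x0-6:x1+6],a[y0:y1,x0:x1],cv2.TM_CCOEFF_NORMED); print(nm,cv2.minMaxLoc(r)[1],np.array(cv2.minMaxLoc(r)[3])-6)
```

```text
side0 [200.04635762 203.25827815] 151 [195 192  11  23]
s11 [200.02339181 202.93567251] 171 [194 192  13  23]
near 0.9779893755912781 [0 0]
rib 0.936151385307312 [0 0]
far 0.7491787075996399 [-1  0]
```

Cover registers with its starting image to within a pixel, so it is seated. Pressing the square key.

Emit:
arm_command:
  commands:
    - [[0,-0.001,0.05,0,0,0,1],[0,-0.001,0.1,0,0,0,1],[0,-0.001,0.14,0,0,0,1],[0,-0.001,0.16,0,0,0,1],[0,-0.001,0.165,0,0,0,1],[0,-0.001,0.165,0,0,0,1],[0,-0.001,0.165,0,0,0,1]]

```text
time: 51.15
ee_pos: [0.467, 0.0504, 0.0731]
ee_rot: [3.139, 0.001, 1.745]
contact_force: [-0.3, -0.1, 0.0]
grip_width: -0.0001
finger_force: 0.0
```

Emit:
arm_command:
  commands:
    - [[0,0,0.004,0,0,0,1],[0,0,0.008,0,0,0,1],[0,0,0.012,0,0,0,1],[0,0,0.0155,0,0,0,1],[0,0,0.0155,0,0,0,1],[0,0,0.0155,0,0,0,1]]

```text
time: 51.75
ee_pos: [0.4662, 0.0504, 0.057]
ee_rot: [3.14, 0.0, 1.745]
contact_force: [-1.7, 1.0, 7.3]
grip_width: 0.0002
finger_force: 3.2
```

Emit:
arm_command:
  commands:
    - [[0,0,-0.02,0,0,0,1],[0,0,-0.04,0,0,0,1],[0.04,0,-0.04,0,0,0,1],[0.08,0,-0.04,0,0,0,1],[0.104,0.003,-0.04,0,0,0,1],[0.104,0.003,-0.04,0,0,0,1],[0.104,0.003,-0.025,0,0,0,1],[0.104,0.003,-0.015,0,0,0,1],[0.104,0.003,-0.015,0,0,0,1],[0.104,0.003,-0.015,0,0,0,1]]

```text
time: 52.75
ee_pos: [0.45, 0.1527, 0.0704]
ee_rot: [-3.14, 0.0, 1.744]
contact_force: [0.3, -0.4, -0.4]
grip_width: 0.0002
finger_force: 0.0
```

```bash
python3 -c "
from h import *
plan((.4530,.153,.072))"
```

```text
from [0.45   0.1527 0.0704] shift [-0.0002  0.003  -0.0016] rot [-0.07  0.01 -0.1 ]
```

Emit:
arm_command:
  commands:
    - [[0,0.002,0.003,0,0,0,1],[0,0.002,0.007,0,0,0,1],[0,0.002,0.011,0,0,0,1],[0,0.002,0.015,0,0,0,1],[0,0.002,0.0155,0,0,0,1],[0,0.002,0.0155,0,0,0,1]]

```text
time: 53.35
ee_pos: [0.4529, 0.1536, 0.0568]
ee_rot: [3.141, 0.001, 1.745]
contact_force: [-4.0, -1.6, 10.9]
grip_width: 0.0002
finger_force: 5.0
```

Bar key bottomed (10.9 N at TCP z 0.0568). Round key next, 52 mm back.

Emit:
arm_command:
  commands:
    - [[0,0,-0.02,0,0,0,1],[0,0,-0.04,0,0,0,1],[-0.03,0,-0.04,0,0,0,1],[-0.0525,0,-0.04,0,0,0,1],[-0.0525,0,-0.04,0,0,0,1],[-0.0525,0,-0.025,0,0,0,1],[-0.0525,0,-0.015,0,0,0,1],[-0.0525,0,-0.015,0,0,0,1],[-0.0525,0,-0.015,0,0,0,1]]

```text
time: 54.25
ee_pos: [0.4608, 0.1024, 0.0698]
ee_rot: [-3.14, -0.0, 1.746]
contact_force: [0.2, 0.1, 0.8]
grip_width: -0.0003
finger_force: 0.0
```

Emit:
arm_command:
  commands:
    - [[0,0,0.003,0,0,0,1],[0,0,0.007,0,0,0,1],[0,0,0.011,0,0,0,1],[0,0,0.015,0,0,0,1],[0,0,0.0155,0,0,0,1],[0,0,0.0155,0,0,0,1]]

```text
time: 54.85
ee_pos: [0.4619, 0.1022, 0.0568]
ee_rot: [-3.141, -0.0, 1.745]
contact_force: [-6.2, 0.2, 12.6]
grip_width: 0.0
finger_force: 6.6
```

Emit:
arm_command:
  commands:
    - [[0,0,-0.03,0,0,0,1],[0,0,-0.08,0,0,0,1],[0,0,-0.13,0,0,0,1],[0,0,-0.18,0,0,0,1],[-0.05,0,-0.18,0,0,0,1],[-0.1,0,-0.18,0,0,0,1],[-0.2,0,-0.18,0,0,0,1],[-0.3,0,-0.18,0,0,0,1],[-0.3,0,-0.18,0,0,0,1],[-0.3,0,-0.18,0,0,0,1]]

```text
time: 55.85
ee_pos: [0.5133, -0.1956, 0.2345]
ee_rot: [3.142, -0.0, 1.745]
contact_force: [1.6, 0.9, -0.2]
grip_width: 0.0
finger_force: 0.0
```

Run:
```python
from h import *
cap('side','s12.png');im=cap('top','t12.png')[:,:,::-1]
a=cv2.imread('pics/side0.png',0);b=cv2.imread('pics/s12.png',0)
for nm,(x0,y0,x1,y1) in dict(near=(165,215,225,235),rib=(188,185,215,218),far=(205,188,240,205),keys=(235,220,275,270)).items():
    r=cv2.matchTemplate(b[y0-6:y1+6,x0-6:x1+6],a[y0:y1,x0:x1],cv2.TM_CCOEFF_NORMED); print(nm,cv2.minMaxLoc(r)[1],np.array(cv2.minMaxLoc(r)[3])-6)
g=im.max(2)
for c,a_,s,m in blobs(g<70,(190,130,265,165),20): print('rib top',c,a_)
weights(im[:,:,::-1]); s=monitor.sense(); print(s['ee_pos'],s['contact_force'],s['time'])
```

```text
near 0.9944120645523071 [0 0]
rib 0.9947155714035034 [0 0]
far 0.767334520816803 [0 0]
keys 0.9849521517753601 [0 0]
rib top [226.8018018  150.22522523] 111
[ 0.5133156  -0.19856219  0.23405719] [-0.45062339  0.77556649  0.04746859] 55.95
```

Rib at (226.8,150.2) against (227.0,150.5) at the start: the cover is seated, keys are up and nothing is left on the bench.

```bash
python3 -c "
from bench import close_job
print(close_job())"
```

```text
the job is handed in; nothing more can be done
None
```

The span check is done and handed in at about 56 s, but no verdict came back: the base, the one ring that was out and the knobbed top are stacked on the pan, the cover is back on its pins, and the square, bar and round keys were each pressed fully and released in that order.

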